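# Index a nested cup set under the lid press and hold

### The job

Make up the cup set on the hand-turned packing dial: set the medium steel cup down inside the large one that stands at the dial's loading place, then the small cup inside the medium one. Then grip the black knob in the middle of the dial and turn it clockwise (seen from above), counting the clicks, to the third click, which brings the set under the lid press; do not run on past it. Finish with the knob still gripped, holding the dial at that stop with the cups nested and upright, and leave the other goods on the bench where they are.

Things in the scene. Friction and masses are not known exactly. Their poses are not given: they have to be found in the camera images.
- cup_large_centre (a point): Centre (half-way up) of the large cup: steel, straight-sided, open, 68 mm outside (70 over its rolled rim), wall 2.5 mm, 50 mm tall, floor 5 mm thick, about 120 g. It starts in the loading place of the dial, standing on the dial's top between four low pins (about 1.5 mm play). z is up out of the mouth.
- cup_medium_centre (a point): Centre (half-way up) of the medium cup: same make, 52 mm outside (54 over the rim), wall 2.5 mm, 50 mm tall, floor 5 mm thick, about 80 g; starts upright on the bench. Seated in the large cup its rim stands 5 mm above the large one's rim, with about 5 mm of room all round.
- cup_small_centre (a point): Centre (half-way up) of the small cup: same make, 36 mm outside (38 over the rim), wall 2.5 mm, 50 mm tall, floor 5 mm thick, about 50 g; starts upright on the bench. Seated in the medium cup its rim stands 5 mm above the medium one's rim, with about 5 mm of room all round.
- pocket (a point): Middle of the cup place of the dial that starts at the loading side (where the large cup stands), on the dial's top face; it turns with the dial, 130 mm from the dial's axis. The dial is a level aluminium disc about 350 mm across, top face 44 mm above the bench, with five cup places, each with four 12 mm tall locating pins, and a wavy edge with fifteen index notches.
- knob_grip (a point): Grip height on the axis of the round black ribbed hub knob that turns the dial: knob 49 mm across, 34 mm tall, this point at its middle, 118 mm above the bench; vertical axis, so it can be gripped from above at any yaw. The rim of the full cup set stands 104 mm above the bench, 130 mm from this axis.
- dial (a joint): Turn of the dial and knob (one piece), rad: 0 at the start, when the index ball rests in a notch; grows clockwise seen from above. A sprung ball drops into a notch with a click every 0.419 rad (24 degrees); the third stop is at 1.257 rad. Leaving a notch takes about 0.26 N m at the knob, fading to nothing at the crest half-way; beyond the crest the ball pulls the dial on into the next notch, and holds it there lightly. The dial turns freely both ways and has no end stop.
- press_pad (a point): Middle of the underside of the round rubber pad (48 mm) of the hand lid press, fixed on the dial's base, 114 mm above the bench, over the place that the loading cup reaches at the third stop. The press arm spans from 110 to 245 mm from the dial's axis, its arm's top 178 mm above the bench; its lever rises outward to 262 mm.
- canister: Bystander to be left alone: steel canister with a fixed lid, 68 mm across, 95 mm tall. Origin at the centre of its underside.
- spice_jar: Bystander to be left alone: closed amber glass jar, 64 mm across, 90 mm tall. Origin at the centre of its underside.
- lids: Bystander to be left alone: stack of six white plastic lids, 75 mm across, 36 mm tall. Origin at the centre of its underside.
- carton: Bystander to be left alone: closed cardboard carton, 100 x 130 x 80 mm tall. Origin at the centre of its underside.
- tape_roll: Bystander to be left alone: roll of brown packing tape lying flat, 100 mm across, 48 mm tall. Origin at the centre of its underside.
- small_pan: Bystander to be left alone: open steel food pan, 108 x 176 x 65 mm tall. Origin at the centre of its underside.
Mind the look-alikes: they are no part of the job. Leave any red look-alike of the part that bears cup_small_centre alone.

How it is judged (in metres and radians):
On the way, in this order (a step that is already met when the one before it is completed fails the run):
1. the medium cup is let go inside the large one, down on its floor, the dial still at the loading stop (horizontal distance between cup_medium_centre and cup_large_centre below 0.009 m and z of cup_medium_centre in the frame of cup_large_centre between 0.001 and 0.009 m and angle between each of cup_medium_centre, cup_large_centre's own z axis and vertical below 0.12 rad and horizontal distance between cup_large_centre and pocket below 0.007 m and z of cup_large_centre in the frame of pocket below 0.029 m and value of joint dial between -0.12 and 0.12 rad and contact force between the fingers and cup_large below 0.1 N and contact force between the fingers and cup_medium below 0.1 N and contact force between the fingers and cup_small below 0.1 N), for 0.2 s.
2. then the small cup is let go inside the medium one, the dial still at the loading stop (all of step 1 and horizontal distance between cup_small_centre and cup_medium_centre below 0.009 m and z of cup_small_centre in the frame of cup_medium_centre between 0.001 and 0.009 m and angle between cup_small_centre's own z axis and vertical below 0.12 rad), for 0.2 s.
3. then the dial is turned by its knob to the third stop (value of joint dial between 1.1767 and 1.3367 rad and contact force between the fingers and knob above 2 N), for 0.3 s.
At the end, for the whole second after the job is handed in: The knob is still gripped (over 2 N), the dial at rest within 0.08 rad of the third stop (1.257 rad); the large cup seated in its place within 16 mm of the press pad's axis, medium down inside large, small down inside medium (rims 5 mm apart, give or take 4 mm), upright, not touched (all of step 3 and horizontal distance between cup_medium_centre and cup_large_centre below 0.009 m and z of cup_medium_centre in the frame of cup_large_centre between 0.001 and 0.009 m and angle between each of cup_medium_centre, cup_large_centre, cup_small_centre, cup_medium_centre's own z axis and vertical below 0.12 rad and horizontal distance between cup_small_centre and cup_medium_centre below 0.009 m and z of cup_small_centre in the frame of cup_medium_centre between 0.001 and 0.009 m and horizontal distance between cup_large_centre and pocket below 0.007 m and z of cup_large_centre in the frame of pocket below 0.029 m and contact force between the fingers and cup_large below 0.1 N and contact force between the fingers and cup_medium below 0.1 N and contact force between the fingers and cup_small below 0.1 N and horizontal distance between cup_large_centre and press_pad below 0.016 m and velocity of joint dial between -0.1 and 0.1 rad/s); the arm keeps its last pose, push and grip.
It fails at once if the dial is run past the third stop and over the next crest (value of joint dial above 1.4867 rad).
It fails at once if the dial is turned the wrong way by more than a click (value of joint dial below -0.43 rad).
It fails at once if a bystander is shifted by more than 25 mm (distance of any of canister, spice_jar, lids, carton, tape_roll, small_pan from where it was at the start of the episode above 0.025 m).
It also fails if it takes over 64 s, if anything falls off the work surface, if the arm or the gripper's body presses on something with over 40 N, if the wrist force passes 120 N, or if a joint passes its speed limit or range.

### The arm

A 6-joint arm with a two-finger parallel gripper is mounted at the origin on the work surface. World frame = base frame: x ahead of the robot, y to its left, z up, the work surface at z = 0. Lengths are in m, angles in degrees, forces in N, time in s.
With the tool pointing down it reaches from about 0.3 to 0.75 m from the base axis. Payload 8.5 kg.
Tool frame: the origin (TCP) lies midway between the tips of the shut fingers; the grasp point (between the pads) lies 19 mm behind it; z points along the fingers, y is the direction in which the jaws open and shut (so a half turn about z gives the same grasp; the last joint's range is limited). The gripper opens to 85 mm and grips with 20 to 120 N. Pads are 22 mm wide; open, the fingers measure 114 mm over their backs; the gripper's body (76 mm by 85 mm) begins 54 mm behind the grasp point. The pads swing forward as they close: fully open they stand 13 mm farther back than shut.
Start: joints at [52.408, 21.807, 74.336, -0, 83.858, -12.336], TCP at [0.235, 0.497, 0.231] pointing down, gripper open.
Joint ranges: [-178.18, 178.18], [-50.72, 133.34], [12.68, 142.11], [-81.47, 261.47], [9.98, 163.14], [-165.26, 165.26]. Speed limits (degrees/s): [136.94, 136.94, 180, 180, 180, 180].

### API

Orientations are given as a 3x3 rotation matrix whose columns are the frame's x, y, z axes.
In Python, from rig import env, eyes, close_job gives the robot as it stands.
- The arm moves only by the tool jog_arm, never from a script. Its argument "deltas" is one flat list of numbers, 7 for each row, row after row: the shift along the tool's x, y, z in units of 0.75 m (1.0 is 0.75 m), then the turn, a rotation vector about the tool's x, y, z in units of 180 degrees (1.0 is 180 degrees), then the gripper command: -1 is fully open, 1 is shut, values between are in proportion. In form: [dx, dy, dz, ax, ay, az, fingers, dx, dy, dz, ax, ay, az, fingers, ...]. A call has 1 to 12 rows; each row is the pose to reach, as a shift and turn from the pose commanded when the call began, along the tool's axes at that moment, turning the shorter way round; what a row does not reach only later rows make up. A row lasts 1/12 s, in which the tool goes at most 41.7 mm and 7.16 degrees, less where a joint would pass 70% of its speed; a pose out of reach is approached as far as the arm can. A call with a number of a shift or a turn outside -1 to 1 is refused whole. A call with a gripper value outside its range is refused whole. The fingers move at their own pace and stop on an object; "grip_force" is the grip in N (left out, the last holds). Time passes only in rows, so rows that repeat a pose let the fingers close. It gives the time, the measured TCP pose, the force and the opening at its end, in the units of the state.
- env.observe(): the state, without advancing time (a new reading comes with each control period).
- eyes.get_image(name): name is "scene" or "top" or "wrist"; returns the picture (384x512x3 uint8, red, green, blue); there is no depth.
- eyes.camera_params(name): a dict with "intrinsics" (3x3 intrinsics, pixels), "k1" (the pictures are not rectified: a ray, as slopes to the right and down, at radius r is drawn at 1 + k1 r^2 times it, then the intrinsics apply), "R" (3x3) and "t" (3): a world point X has camera coordinates R X + t; the wrist camera has in their place "mount" (4x4, takes a point from camera to tool coordinates, whose origin is the TCP and whose axes are the flange's). Camera axes: x right, y down, z forward; pixel columns grow to the right and rows downward; lengths in m; the calibration is good to about 2 mm. A picture is of the moment at which its call begins: read the wrist's pose just before it. camera_params takes no time and is no camera call.
- close_job(): hands the job in, once; it reports no verdict.
The state is a dict: "time_s": time; "q": joint angles; "qvel": joint speeds; "joint_efforts": joint torques, N m; "position": TCP position; "tool_rot": TCP orientation; "ft_force": force on the tool from outside, world axes, zero at the start; "wrist_torque": the same for the moment, N m; "grip_width": finger opening in m.
Only numpy, scipy, OpenCV 4.12 (cv2) and the standard library are available. Lean on these libraries where they do the work, as an engineer would, in place of code of your own. Each camera call takes 0.05 s, during which the arm holds its last target.

## Working session

There is one attempt and no reset: what is moved stays moved. The work goes in short steps, Python scripts to look and compute and a tool call to move; the robot and the scene stay as the last step left them, time stands still between calls to the robot, and variables do not carry over. Pictures are saved under pics/ and viewed, and the job is handed in when it is done.

Besides the shell and the picture viewer there is one more tool, called after ">>>" as name(argument=value, ...) on one line, values as JSON. jog_arm: Moves the arm, as the interface text tells. Its arguments: {"type":"object","properties":{"deltas":{"type":"array"},"grip_force":{"type":"number"}},"required":["deltas"]}

```bash
ls; mkdir -p pics; python3 - <<'E'
from rig import env, eyes
import cv2
s=env.observe(); print(s)
for n in ["scene","top","wrist"]:
    p=eyes.camera_params(n); print(n,p)
    im=eyes.get_image(n); cv2.imwrite(f"pics/{n}0.png",im[:,:,::-1])
E
```

```text
pics
{'time_s': 0.0, 'q': array([ 5.24112553e+01,  2.18416818e+01,  7.43844471e+01,  3.95786912e-04,
        8.38583896e+01, -1.23388030e+01]), 'qvel': array([ 0.04363966, -0.01093979, -0.04617368, -0.0016727 ,  0.00127218,
        0.00970619]), 'joint_efforts': array([ 8.92275557e-05, -4.48477471e+01, -2.31276190e+01, -2.50286876e-04,
        4.88364341e-03, -1.02706699e-05]), 'position': array([0.23445776, 0.49720252, 0.2307071 ]), 'tool_rot': array([[-9.04455117e-01,  4.26567840e-01, -9.05253323e-04],
       [ 4.26568679e-01,  9.04454424e-01, -1.16471377e-03],
       [ 3.21930937e-04, -1.43958404e-03, -9.99998912e-01]]), 'ft_force': array([-0.24790917, -0.10009747, -0.23563584]), 'wrist_torque': array([0.01996742, 0.03039936, 0.00218089]), 'grip_width': 0.08534877099180305}
scene {'intrinsics': array([[437.71262435,   0.        , 246.99306436],
       [  0.        , 437.71262435, 192.0937667 ],
       [  0.        ,   0.        ,   1.        ]]), 'k1': -0.049008215525464784, 'R': array([[ 0.87397655,  0.48577777, -0.01359953],
       [ 0.38181936, -0.70371587, -0.59916438],
      
[... 355 characters left out ...]
  [-0.99729384, -0.01724189, -0.07146825],
       [ 0.07187289, -0.02411667, -0.9971222 ]]), 't': array([-0.09668162,  0.5597293 ,  1.23010604])}
wrist {'intrinsics': array([[327.69540006,   0.        , 257.42266831],
       [  0.        , 327.69540006, 188.40095161],
       [  0.        ,   0.        ,   1.        ]]), 'k1': -0.07805717474121983, 'mount': array([[-4.50629046e-04, -9.64625273e-01, -2.63624505e-01,
         6.70040837e-02],
       [ 9.99999611e-01, -6.34624407e-04,  6.12787769e-04,
         1.36682035e-03],
       [-7.58413114e-04, -2.63624126e-01,  9.64625184e-01,
        -1.42965760e-01],
       [ 0.00000000e+00,  0.00000000e+00,  0.00000000e+00,
         1.00000000e+00]])}
```

View pics/scene0.png

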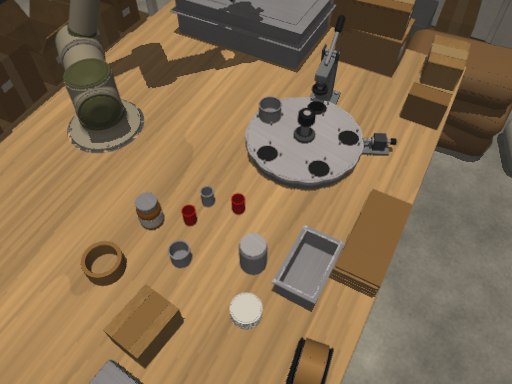

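View pics/top0.png

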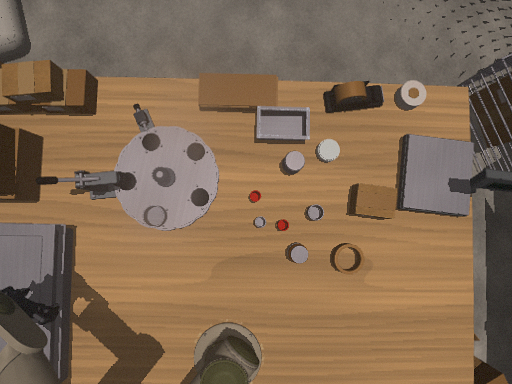

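View pics/wrist0.png

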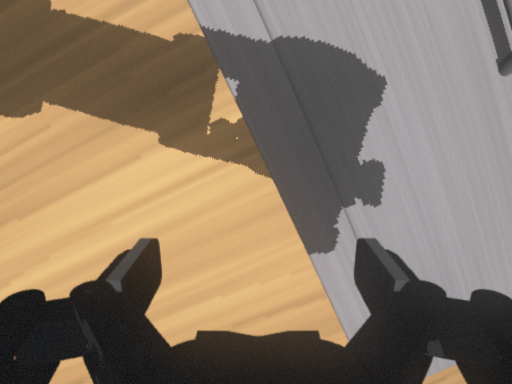

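The top view shows the large cup on the dial at (156,215), the medium steel cup at (314,213) and the small steel cup at (259,222). The red look-alikes are at (255,197) and (282,225). I'll enlarge the crops to confirm.

```bash
python3 - <<'E'
import cv2, numpy as np
t=cv2.imread("pics/top0.png"); s=cv2.imread("pics/scene0.png")
a=cv2.resize(t[180:250,235:335],None,fx=8,fy=8,interpolation=cv2.INTER_CUBIC)
cv2.imwrite("pics/crop_top.png",a)
b=cv2.resize(s[170:280,130:280],None,fx=5,fy=5,interpolation=cv2.INTER_CUBIC)
cv2.imwrite("pics/crop_scene.png",b)
c=cv2.resize(t[110:240,30:230],None,fx=4,fy=4,interpolation=cv2.INTER_CUBIC)
cv2.imwrite("pics/crop_dial.png",c)
E
```

```text
(no output)
```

View pics/crop_top.png

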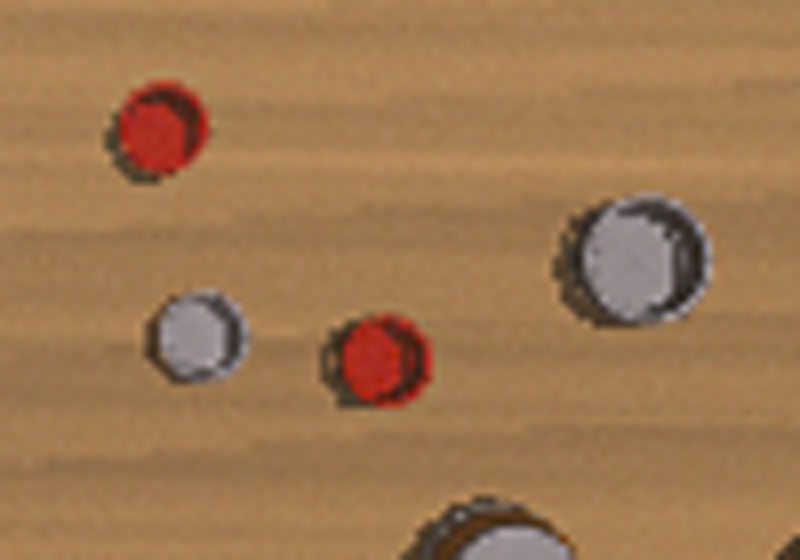

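View pics/crop_scene.png

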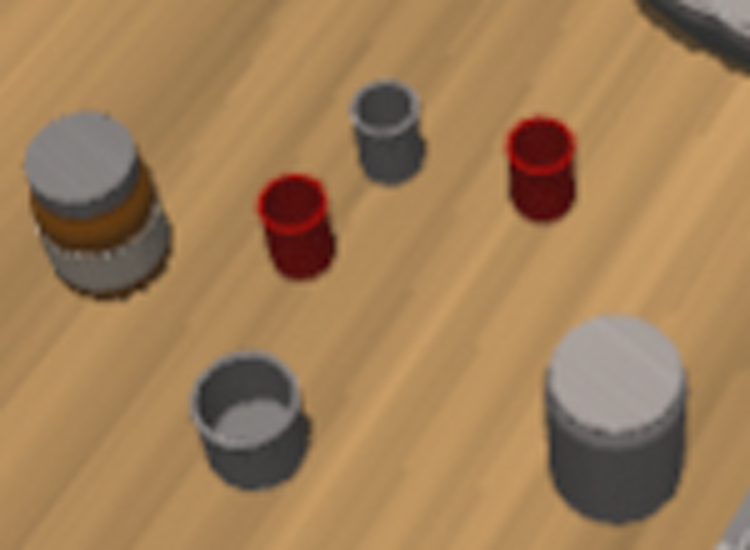

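View pics/crop_dial.png

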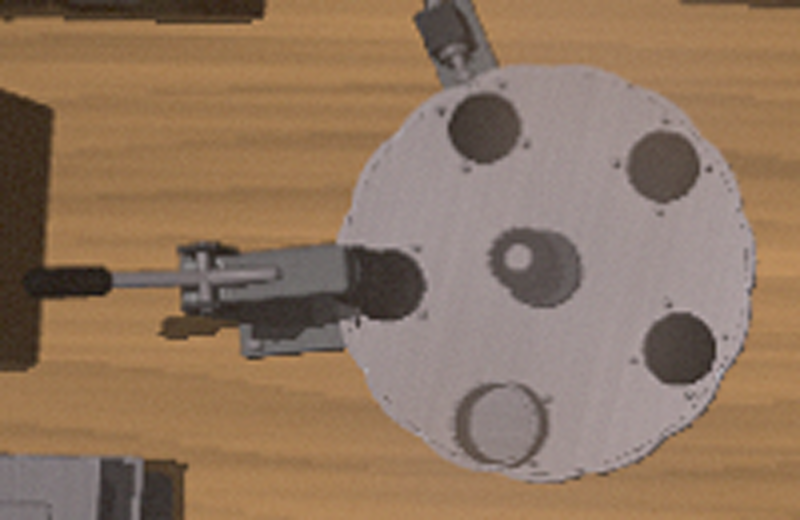

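Confirmed by shape and colour: in the top view, the small steel cup is at (259.7,221.7) and the medium one at (315.5,212.5). The red cups at (255,197) and (282,225) are the look-alikes. Next I'll cast rays to get first positions.

```bash
cat > h.py <<'E'
import cv2, numpy as np
from rig import env, eyes
def cam(n,st=None):
    p=eyes.camera_params(n); K=np.array(p["intrinsics"]); k1=p["k1"]
    if n=="wrist":
        M=np.array(p["mount"]); T=np.eye(4); T[:3,:3]=st["tool_rot"]; T[:3,3]=st["position"]
        W=T@M; Rc=W[:3,:3]; o=W[:3,3]
    else:
        Rc=np.array(p["R"]).T; o=-Rc@np.array(p["t"])
    return K,k1,Rc,o
def onplane(c,uv,z):
    K,k1,Rc,o=c
    n=cv2.undistortPoints(np.float64(uv).reshape(-1,1,2),K,np.float64([k1,0,0,0])).reshape(-1,2)
    d=np.c_[n,np.ones(len(n))]@Rc.T
    return o+d*((z-o[2])/d[:,2])[:,None]
def proj(c,X):
    K,k1,Rc,o=c
    P=(np.float64(X).reshape(-1,3)-o)@Rc; n=P[:,:2]/P[:,2:]
    r=(n**2).sum(1,keepdims=True); n=n*(1+k1*r)
    return n@K[:2,:2].T+K[:2,2]
def circ(P):
    A=np.c_[2*P[:,:2],np.ones(len(P))]; b=(P[:,:2]**2).sum(1)
    s=np.linalg.lstsq(A,b,rcond=None)[0]; return s[0],s[1],np.sqrt(s[2]+s[0]**2+s[1]**2)
def snap(n,name):
    st=env.observe(); im=eyes.get_image(n)
    cv2.imwrite(f"pics/{name}.png",im[:,:,::-1]); return st,im
E
python3 - <<'E'
from h import *
t=cv2.imread("pics/top0.png"); hsv=cv2.cvtColor(t,cv2.COLOR_BGR2HSV); c=cam("top")
def blob(u,v,r,z):
    m=np.zeros(t.shape[:2],np.uint8); cv2.circle(m,(u,v),r,255,-1)
    b=t.astype(int); steel=((b[:,:,0]>b[:,:,2]-15)&(b.sum(2)>270)).astype(np.uint8)*255&m
    cs,_=cv2.findContours(steel,cv2.RETR_EXTERNAL,cv2.CHAIN_APPROX_NONE)
    k=cv2.convexHull(np.vstack([x for x in cs if len(x)>8]))
    P=onplane(c,k.reshape(-1,2),z); print(u,v,circ(P),cv2.minEnclosingCircle(k))
blob(260,222,9,.05); blob(315,212,12,.05)
for nm,uv,z in [("knob",(162,176),.135),("large",(155.4,216),.094),
  ("pocketS",(151,142),.044),("p2",(196,151.5),.044),("p3",(200,197),.044),("p4press",(127,181),.044),("canister",(292,161),.095),("jar",(299,254),.09)]:
    print(nm,onplane(c,[uv],z)[0].round(4))
# dial edge
b=t.astype(int); m=((b[:,:,0]>b[:,:,2]-12)&(b.sum(2)>300)).astype(np.uint8)
q=np.zeros_like(m); cv2.circle(q,(167,177),58,1,-1); m&=q
cs,_=cv2.findContours(m,cv2.RETR_EXTERNAL,cv2.CHAIN_APPROX_NONE); k=max(cs,key=cv2.contourArea).reshape(-1,2)
k=k[(k[:,0]>165)]; P=onplane(c,k,.044); print("dial",circ(P))
sc=cam("scene")
for nm,uv,z in [("small",(130+385/5,170+107/5),.05),("med",(130+246/5,170+398/5),.05),("knob",(305.5,115),.135),("large",(270,104),.094)]:
    print(nm,onplane(sc,[uv],z)[0].round(4))
E
```

```text
260 222 (np.float64(0.450721822896571), np.float64(-0.09947332776665846), np.float64(0.01712535337048227)) ((260.0, 221.6666717529297), 5.426376819610596)
315 212 (np.float64(0.48596342249941177), np.float64(-0.28182300985908515), np.float64(0.025311936580959527)) ((315.5, 212.0), 7.826338291168213)
knob [0.5868 0.2055 0.135 ]
large [0.4642 0.2316 0.094 ]
pocketS [0.7092 0.2673 0.044 ]
p2 [0.6799 0.1166 0.044 ]
p3 [0.5288 0.0993 0.044 ]
p4press [0.5775 0.3417 0.044 ]
canister [ 0.6465 -0.1974  0.095 ]
jar [ 0.3515 -0.2229  0.09  ]Traceback (most recent call last):
  File "<stdin>", line 17, in <module>
  File "h.py", line 13, in onplane
    n=cv2.undistortPoints(np.float64(uv).reshape(-1,1,2),K,np.float64([k1,0,0,0])).reshape(-1,2)
      ~~~~~~~~~~~~~~~~~~~^^^^^^^^^^^^^^^^^^^^^^^^^^^^^^^^^^^^^^^^^^^^^^^^^^^^^^^^^
cv2.error: OpenCV(4.12.0) /io/opencv/modules/calib3d/src/undistort.dispatch.cpp:347: error: (-215:Assertion failed) CV_IS_MAT(_src) && CV_IS_MAT(_dst) && (_src->rows == 1 || _src->cols == 1) && (_dst->rows == 1 || _dst->cols == 1) && _src->cols + _src->rows - 1 == _dst->rows + _dst->cols - 1 && (CV_MAT_TYPE(_src->type) == CV_32FC2 || CV_MAT_TYPE(_src->type) == CV_64FC2) && (CV_MAT_TYPE(_dst->type) == CV_32FC2 || CV_MAT_TYPE(_dst->type) == CV_64FC2) in function 'cvUndistortPointsInternal'
```

```bash
cat >> h.py <<'E'
from scipy.spatial.transform import Rotation as Ro
def delta(pos,xang=None,st=None):
    "deltas from measured pose to tool-down pose at pos with tool x at world angle xang (deg)"
    st=st or env.observe(); R=np.array(st["tool_rot"]); p=np.array(st["position"])
    d=R.T@(np.array(pos)-p)/.75
    if xang is None: xang=np.degrees(np.arctan2(R[1,0],R[0,0]))
    a=np.radians(xang); T=np.array([[np.cos(a),np.sin(a),0],[np.sin(a),-np.cos(a),0],[0,0,-1]])
    r=Ro.from_matrix(R.T@T).as_rotvec()/np.pi
    print("delta",d.round(4),"rot",r.round(4),"rows>=",max(np.linalg.norm(d)*.75/.0417,np.linalg.norm(r)*180/7.16).round(1))
E
python3 -c "
from h import *
delta((.50,.215,.26))"
```

```text
delta [-0.4807 -0.1894 -0.0388] rot [-0.0003 -0.0001  0.    ] rows>= 9.3
```

>>> jog_arm(deltas=[-0.48,-0.19,-0.04,0,0,0,-1,-0.48,-0.19,-0.04,0,0,0,-1,-0.48,-0.19,-0.04,0,0,0,-1,-0.48,-0.19,-0.04,0,0,0,-1,-0.48,-0.19,-0.04,0,0,0,-1,-0.48,-0.19,-0.04,0,0,0,-1,-0.48,-0.19,-0.04,0,0,0,-1,-0.48,-0.19,-0.04,0,0,0,-1,-0.48,-0.19,-0.04,0,0,0,-1,-0.48,-0.19,-0.04,0,0,0,-1,-0.48,-0.19,-0.04,0,0,0,-1,-0.48,-0.19,-0.04,0,0,0,-1])

```text
time_s: 1.15
position: [0.4993, 0.2149, 0.2609]
tool_rot: [[-0.904, 0.428, -0.001], [0.428, 0.904, 0.0], [0.001, -0.0, -1.0]]
ft_force: [0.2, 0.2, -0.2]
grip_width: 0.0851
```

```bash
python3 - <<'E'
from h import *
st,im=snap("wrist","w1"); print(st["time_s"],st["position"],st["q"].round(1),np.abs(st["qvel"]).max()); np.save("w1.npy",np.r_[st["position"],st["tool_rot"].ravel()])
E
```

```text
1.15 [0.49925345 0.21487857 0.2608774 ] [ 10.8  20.1  72.1   0.   87.9 -53.9] 2.064151767203065
```

View pics/w1.png

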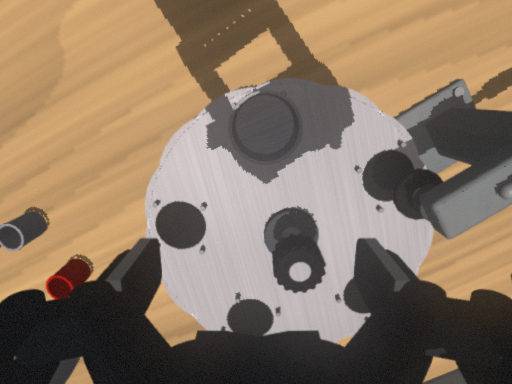

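The wrist view shows the large cup's rim around (265,126), the knob's top around (299,268), and the press pad on the right at (418,190).

```bash
python3 - <<'E'
from h import *
im=cv2.imread("pics/w1.png")
a=cv2.resize(im[80:180,210:340],None,fx=6,fy=6,interpolation=cv2.INTER_CUBIC)
a=np.clip(a.astype(float)*2,0,255).astype(np.uint8)
cv2.imwrite("pics/w1a.png",a)
b=cv2.resize(im[190:300,250:350],None,fx=5,fy=5,interpolation=cv2.INTER_CUBIC); b=np.clip(b.astype(float)*1.7,0,255).astype(np.uint8)
cv2.imwrite("pics/w1b.png",b)
E
```

```text
(no output)
```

View pics/w1a.png

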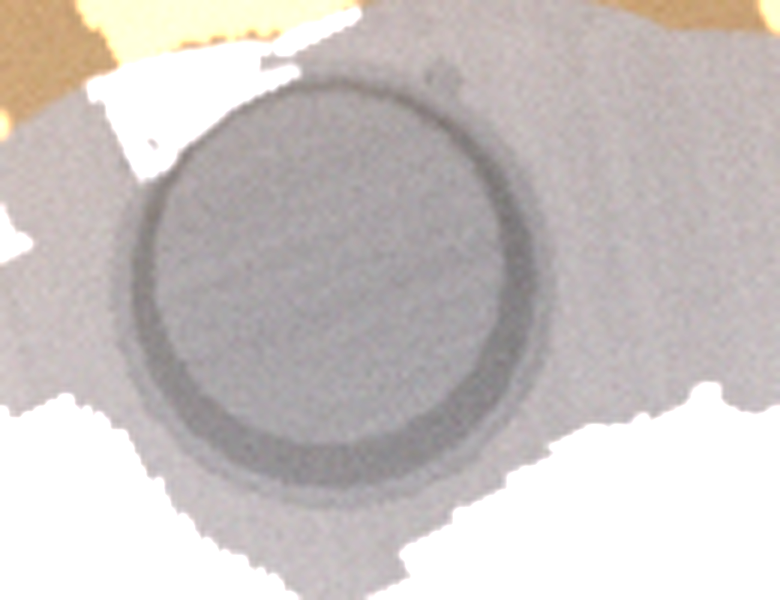

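View pics/w1b.png

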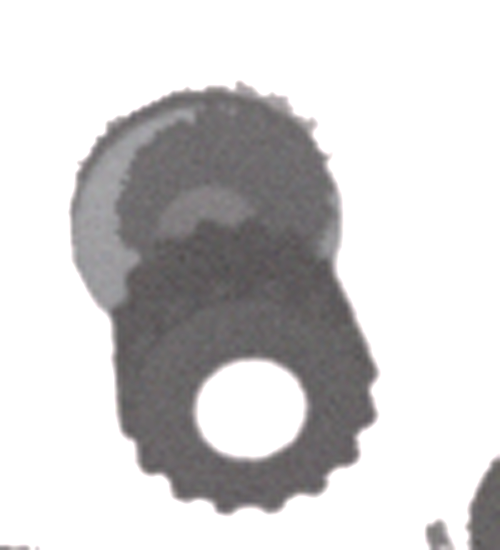

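```bash
python3 - <<'E'
from h import *
w=np.load("w1.npy"); st=dict(position=w[:3],tool_rot=w[3:].reshape(3,3)); c=cam("wrist",st)
pt=lambda x,y:(210+x/6-.42,80+y/6-.42)
P=onplane(c,[pt(133,283),pt(537,283),pt(335,77),pt(335,488)],.094); print(P.round(4),circ(P))
P=onplane(c,[pt(113,285),pt(553,285),pt(333,505)],.094); print(circ(P))
print("knob",onplane(c,[(299.6,271.4)],.135))
# pockets dark discs
print("pk",onplane(c,[(180.5,225),(387,175)],.044))
E
```

```text
[[0.4514 0.2127 0.094 ]
 [0.4784 0.2696 0.094 ]
 [0.4367 0.2543 0.094 ]
 [0.4943 0.2274 0.094 ]] (np.float64(0.465508043235104), np.float64(0.2408349367340426), np.float64(0.03164763783580174))
(np.float64(0.4655688365782753), np.float64(0.24046611298890824), np.float64(0.03432912606523713))
knob [[0.59372589 0.21470746 0.135     ]]
pk [[0.52958344 0.10174735 0.044     ]
 [0.57697133 0.34324893 0.044     ]]
```

The large cup's centre is at (0.4655, 0.2407). Its fitted inner radius is 31.6 mm against the stated 31.5. The dial axis is at (0.5937, 0.2147), 131 mm away, which agrees with the description. Next, over to the medium cup.

```bash
python3 -c "
from h import *
delta((.513,-.295,.20))"
```

```text
delta [-0.3076 -0.6077  0.0812] rot [-0.0001 -0.0003  0.    ] rows>= 12.3
```

>>> jog_arm(deltas=[-0.308,-0.608,0.08,0,0,0,-1,-0.308,-0.608,0.08,0,0,0,-1,-0.308,-0.608,0.08,0,0,0,-1,-0.308,-0.608,0.08,0,0,0,-1,-0.308,-0.608,0.08,0,0,0,-1,-0.308,-0.608,0.08,0,0,0,-1,-0.308,-0.608,0.08,0,0,0,-1,-0.308,-0.608,0.08,0,0,0,-1,-0.308,-0.608,0.08,0,0,0,-1,-0.308,-0.608,0.08,0,0,0,-1,-0.308,-0.608,0.08,0,0,0,-1,-0.308,-0.608,0.08,0,0,0,-1])

```text
time_s: 2.2
position: [0.5136, -0.2814, 0.203]
tool_rot: [[-0.905, 0.425, 0.0], [0.425, 0.905, 0.0], [-0.0, 0.0, -1.0]]
ft_force: [-0.0, 0.2, 0.5]
grip_width: 0.0858
```

```bash
python3 -c "
from h import *
print(env.observe()['qvel'].round(1))
delta((.513,-.295,.20))"
```

```text
[-38.   26.6 -35.2   0.1   8.2 -37.8]
delta [-0.007  -0.0167  0.004 ] rot [0.0001 0.     0.    ] rows>= 0.3
```

>>> jog_arm(deltas=[0,0,0,0,0,0,-1,0,0,0,0,0,0,-1,0,0,0,0,0,0,-1])

```text
time_s: 2.45
position: [0.5137, -0.2797, 0.203]
tool_rot: [[-0.905, 0.425, -0.0], [0.425, 0.905, 0.001], [0.001, 0.001, -1.0]]
ft_force: [0.4, -0.4, -0.4]
grip_width: 0.0851
```

```bash
python3 - <<'E'
from h import *
st,im=snap("wrist","w2"); print(st["time_s"],st["position"],st["q"].round(1),np.abs(st["qvel"]).max()); np.save("w2.npy",np.r_[st["position"],st["tool_rot"].ravel()])
E
```

```text
2.45 [ 0.51368888 -0.27966685  0.20303472] [ -40.2   26.5   71.4    0.    82.1 -105. ] 0.8569643764569325
```

View pics/w2.png

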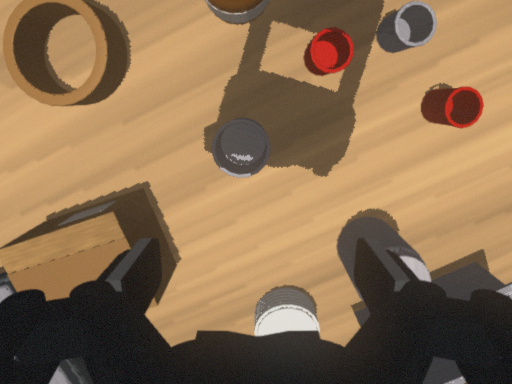

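The wrist view shows the medium cup's rim at about (240,147) and the small steel cup at about (415,24). The red cups are at (332,50) and (463,107).

```bash
python3 - <<'E'
from h import *
im=cv2.imread("pics/w2.png")
a=cv2.resize(im[105:190,195:285],None,fx=6,fy=6,interpolation=cv2.INTER_CUBIC)
b=cv2.resize(im[0:85,375:465],None,fx=6,fy=6,interpolation=cv2.INTER_CUBIC)
a=np.clip(np.hstack([a,b])[:, :].astype(float)*1.6,0,255).astype(np.uint8)
a=a[:, :800] if a.shape[1]<=800 else cv2.resize(a,(792,374))
cv2.imwrite("pics/w2a.png",np.clip(cv2.resize(im[105:190,195:285],None,fx=6,fy=6,interpolation=cv2.INTER_CUBIC)*1.6,0,255).astype(np.uint8))
cv2.imwrite("pics/w2b.png",b)
E
```

```text
(no output)
```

View pics/w2a.png

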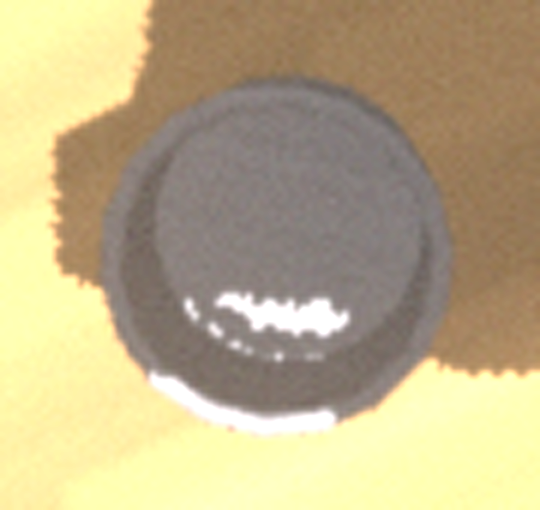

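View pics/w2b.png

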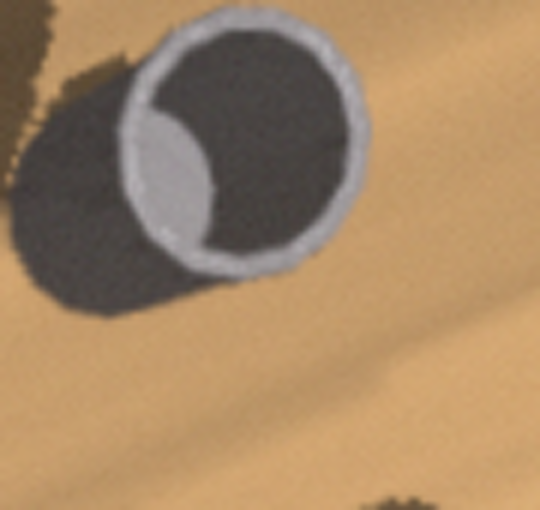

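```bash
python3 - <<'E'
from h import *
w=np.load("w2.npy"); st=dict(position=w[:3],tool_rot=w[3:].reshape(3,3)); c=cam("wrist",st)
pt=lambda x,y:(195+x/6-.42,105+y/6-.42)
P=onplane(c,[pt(102,258),pt(451,258),pt(270,436),pt(275,76),pt(152,375)],.05); print("med",circ(P))
ps=lambda x,y:(375+x/6-.42,0+y/6-.42)
P=onplane(c,[ps(118,140),ps(371,140),ps(245,280),ps(250,6)],.05); print("small",circ(P))
m=np.array([circ(onplane(c,[pt(102,258),pt(451,258),pt(270,436),pt(275,76)],.05))[:2]])[0]
delta((m[0],m[1],.10)); delta((m[0],m[1],.04))
E
```

```text
med (np.float64(0.48589876304854757), np.float64(-0.2814572244613207), np.float64(0.02679096073687072))
small (np.float64(0.45227441485420883), np.float64(-0.09963920096567701), np.float64(0.01870636881971171))
delta [ 0.0323 -0.0185  0.1378] rot [ 0.0001 -0.     -0.    ] rows>= 2.6
delta [ 0.0323 -0.0185  0.2178] rot [ 0.0001 -0.     -0.    ] rows>= 4.0
```

>>> jog_arm(deltas=[0.0325,-0.0185,0.06,0,0,0,-1,0.0325,-0.0185,0.12,0,0,0,-1,0.0325,-0.0185,0.12,0,0,0,-1,0.0325,-0.0185,0.15,0,0,0,-1,0.0325,-0.0185,0.18,0,0,0,-1,0.0325,-0.0185,0.2,0,0,0,-1,0.0325,-0.0185,0.218,0,0,0,-1,0.0325,-0.0185,0.218,0,0,0,-1,0.0325,-0.0185,0.218,0,0,0,-1])

```text
time_s: 3.25
position: [0.4858, -0.2822, 0.0399]
tool_rot: [[-0.905, 0.425, -0.0], [0.425, 0.905, 0.0], [0.0, 0.0, -1.0]]
ft_force: [-0.2, 0.2, 0.6]
grip_width: 0.0853
```

```bash
python3 - <<'E'
from h import *
delta((.4859,-.2815,.040))
st,im=snap("wrist","w3"); print(st["position"])
E
```

```text
delta [ 0.0003  0.0009 -0.0001] rot [ 0.0001 -0.0001 -0.    ] rows>= 0.0
[ 0.48582074 -0.28219963  0.03994729]
```

View pics/w3.png

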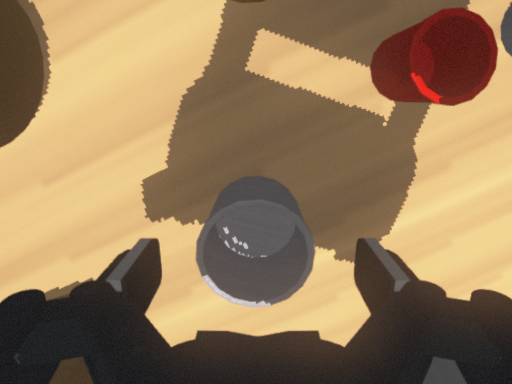

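The medium cup, rim centre at about (255,245), sits midway between the open fingers. Closing now.

>>> jog_arm(deltas=[0,0,0,0,0,0,1,0,0,0,0,0,0,1,0,0,0,0,0,0,1,0,0,0,0,0,0,1,0,0,0,0,0,0,1,0,0,0,0,0,0,1,0,0,0,0,0,0,1,0,0,0,0,0,0,1], grip_force=40)

```text
time_s: 3.97
position: [0.4858, -0.2837, 0.041]
tool_rot: [[-0.904, 0.427, 0.002], [0.427, 0.904, -0.001], [-0.002, -0.0, -1.0]]
ft_force: [-3.2, 2.4, 9.5]
grip_width: 0.0502
```

```bash
python3 - <<'E'
from h import *
st,im=snap("wrist","w4"); print(st["position"],st["grip_width"])
E
```

```text
[ 0.48577928 -0.28365667  0.04097657] 0.05017799172588732
```

View pics/w4.png

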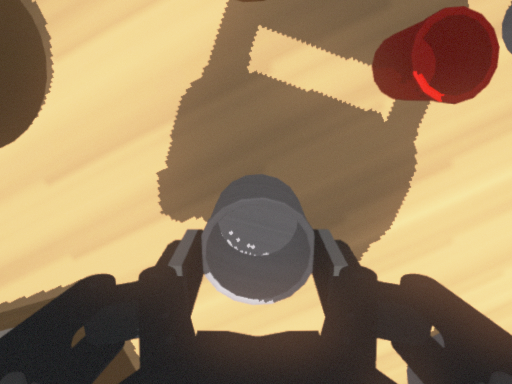

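>>> jog_arm(deltas=[0,0,-0.01,0,0,0,1,0,0,-0.03,0,0,0,1,0,0,-0.06,0,0,0,1,0,0,-0.1,0,0,0,1,0,0,-0.14,0,0,0,1,0,0,-0.16,0,0,0,1,0,0,-0.16,0,0,0,1,0,0,-0.16,0,0,0,1])

```text
time_s: 4.68
position: [0.4854, -0.2836, 0.1601]
tool_rot: [[-0.904, 0.427, 0.001], [0.427, 0.904, -0.001], [-0.001, -0.0, -1.0]]
ft_force: [-0.9, 0.5, -1.3]
grip_width: 0.0495
```

```bash
python3 - <<'E'
from h import *
st,im=snap("wrist","w5"); print(st["position"],st["grip_width"],st["ft_force"]); np.save("w5.npy",np.r_[st["position"],st["tool_rot"].ravel()])
st,im=snap("scene","s5")
im=cv2.imread("pics/s5.png"); cv2.imwrite("pics/s5a.png",cv2.resize(im[130:290,100:260],None,fx=3.5,fy=3.5,interpolation=cv2.INTER_CUBIC))
E
```

```text
[ 0.48541466 -0.28363773  0.16013216] 0.04952043339665956 [-0.93108083  0.48975344 -1.33604391]
```

View pics/w5.png

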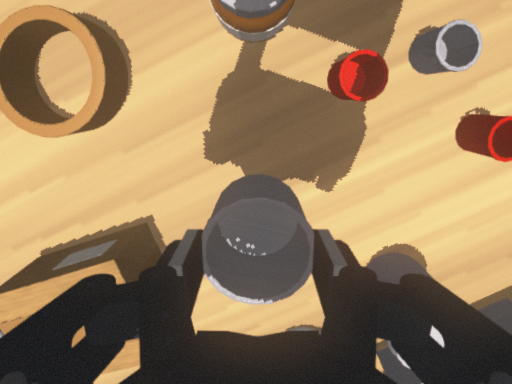

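View pics/s5a.png

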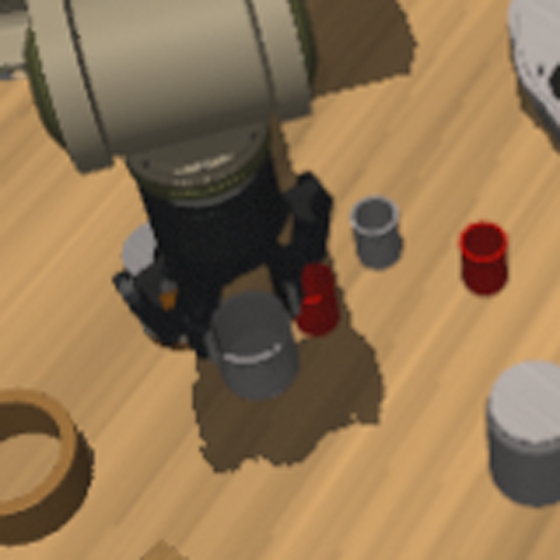

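```bash
python3 - <<'E'
from h import *
im=cv2.imread("pics/w5.png")
cv2.imwrite("pics/w5a.png",np.clip(cv2.resize(im[165:315,170:340],None,fx=4,fy=4,interpolation=cv2.INTER_CUBIC)*1.8,0,255).astype(np.uint8))
E
```

```text
(no output)
```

View pics/w5a.png

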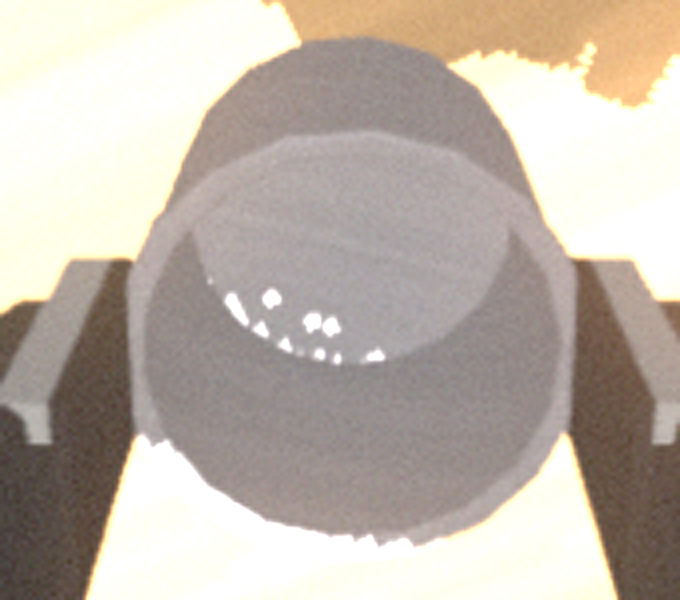

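```bash
python3 - <<'E'
from h import *
w=np.load("w5.npy"); R=w[3:].reshape(3,3); st=dict(position=w[:3],tool_rot=R); c=cam("wrist",st)
pt=lambda x,y:(170+x/4-.4,165+y/4-.4)
pts=[pt(573,330),pt(132,330),pt(350,132),pt(365,547),pt(230,512),pt(490,172)]
for dz in (.004,.006,.008,.010,.012,.014):
    P=onplane(c,pts,w[2]+dz); x,y,r=circ(P)
    print(dz,r.round(4),(R.T@(np.array([x,y,w[2]+dz])-w[:3])).round(4),(np.hypot(P[:,0]-x,P[:,1]-y)*1e3).round(1))
E
```

```text
0.004 0.0263 [-0.0018  0.0017 -0.004 ] [25.6 25.8 26.6 26.7 26.4 26.7]
0.006 0.0259 [-0.0008  0.0017 -0.006 ] [25.3 25.5 26.2 26.3 26.  26.3]
0.008 0.0256 [ 0.0002  0.0017 -0.008 ] [24.9 25.1 25.8 25.9 25.6 25.9]
0.01 0.0252 [ 0.0012  0.0017 -0.01  ] [24.5 24.7 25.4 25.6 25.3 25.5]
0.012 0.0248 [ 0.0022  0.0017 -0.012 ] [24.2 24.3 25.  25.2 24.9 25.2]
0.014 0.0244 [ 0.0032  0.0017 -0.014 ] [23.8 24.  24.7 24.8 24.5 24.8]
```

The cup is held firmly: its rim looks the same in w4 and w5, so it did not slip. Next, carry it to above the loading place.

```bash
python3 -c "
from h import *
delta((.4655,.2388,.20))"
```

```text
delta [ 0.3206  0.6184 -0.0543] rot [ 0.0002 -0.0007 -0.    ] rows>= 12.6
```

>>> jog_arm(deltas=[0.01,0.02,-0.03,0,0,0,1,0.03,0.06,-0.054,0,0,0,1,0.32,0.618,-0.054,0,0,0,1,0.32,0.618,-0.054,0,0,0,1,0.32,0.618,-0.054,0,0,0,1,0.32,0.618,-0.054,0,0,0,1,0.32,0.618,-0.054,0,0,0,1,0.32,0.618,-0.054,0,0,0,1,0.32,0.618,-0.054,0,0,0,1,0.32,0.618,-0.054,0,0,0,1,0.32,0.618,-0.054,0,0,0,1,0.32,0.618,-0.054,0,0,0,1])

```text
time_s: 5.78
position: [0.4673, 0.185, 0.1988]
tool_rot: [[-0.904, 0.427, -0.002], [0.427, 0.904, -0.0], [0.002, -0.001, -1.0]]
ft_force: [1.1, -0.6, 0.1]
grip_width: 0.0499
```

>>> jog_arm(deltas=[0,0,0,0,0,0,1])

```text
time_s: 5.87
position: [0.4665, 0.1889, 0.1987]
tool_rot: [[-0.907, 0.421, -0.003], [0.421, 0.907, 0.002], [0.003, 0.0, -1.0]]
ft_force: [-1.2, -0.7, -0.1]
grip_width: 0.0501
```

```bash
python3 -c "
from h import *
print(env.observe()['qvel'].round(1),env.observe()['position'])
delta((.4655,.2388,.20))"
```

```text
[-6.6 -0.8  1.6 -2.4 -0.7 -7. ] [0.46651975 0.18889213 0.19869486]
delta [ 0.0292  0.0598 -0.0016] rot [ 0.0001 -0.001  -0.    ] rows>= 1.2
```

>>> jog_arm(deltas=[0.0292,0.0598,0,0,0,0,1,0.0292,0.0598,0,0,0,0,1,0.0292,0.0598,0,0,0,0,1,0.0292,0.0598,0,0,0,0,1,0.0292,0.0598,0,0,0,0,1])

```text
time_s: 6.28
position: [0.4675, 0.2319, 0.1994]
tool_rot: [[-0.904, 0.427, -0.001], [0.427, 0.904, -0.001], [0.001, -0.001, -1.0]]
ft_force: [-0.3, -0.3, -0.4]
grip_width: 0.0499
```

```bash
python3 - <<'E'
from h import *
st,im=snap("wrist","w6"); print(st["position"],st["tool_rot"].round(3),st["grip_width"],st["ft_force"]); np.save("w6.npy",np.r_[st["position"],st["tool_rot"].ravel()])
delta((.4655,.2388,.11),154.75)
im=cv2.imread("pics/w6.png")
cv2.imwrite("pics/w6a.png",np.clip(cv2.resize(im[100:315,130:390],None,fx=3,fy=2.75,interpolation=cv2.INTER_CUBIC)*1.8,0,255).astype(np.uint8))
E
```

```text
[0.46750303 0.23192596 0.19944151] [[-0.904  0.427 -0.001]
 [ 0.427  0.904 -0.001]
 [ 0.001 -0.001 -1.   ]] 0.04993972368129168 [-0.29386222 -0.26898504 -0.39990025]
delta [0.0065 0.0073 0.1196] rot [-0.0002 -0.0002 -0.0004] rows>= 2.2
```

View pics/w6a.png

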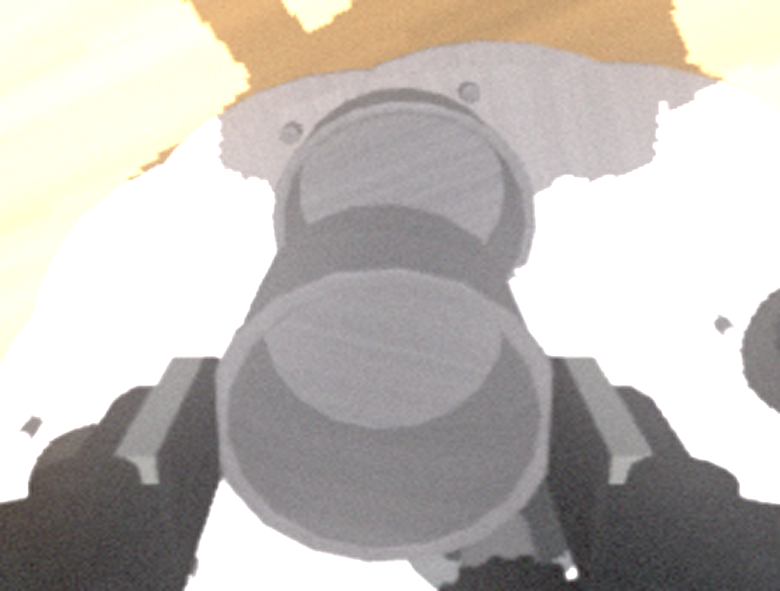

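```bash
python3 - <<'E'
from h import *
w=np.load("w6.npy"); R=w[3:].reshape(3,3); st=dict(position=w[:3],tool_rot=R); c=cam("wrist",st)
pt=lambda x,y:(130+x/3-.4,100+y/2.75-.4)
P=onplane(c,[pt(274,215),pt(534,215),pt(400,101),pt(330,118),pt(475,125)],.094); print("large",circ(P), (np.hypot(P[:,0]-.4655,P[:,1]-.2407)*1e3).round(1))
P=onplane(c,[pt(217,400),pt(552,400),pt(390,268),pt(385,561)],w[2]+.009); print("med",circ(P))
print(env.observe()["qvel"].round(2))
E
```

```text
large (np.float64(0.4647401545174321), np.float64(0.24020955214598388), np.float64(0.03381451287971623)) [34.2 33.6 34.4 35.4 32.9]
med (np.float64(0.4681037456901111), np.float64(0.23342564890700795), np.float64(0.025837936227775256))
[-0.16 -0.23 -0.24  0.1   0.01  0.19]
```

>>> jog_arm(deltas=[0.007,0.007,0,0,0,0,1,0.007,0.007,0.03,0,0,0,1,0.007,0.007,0.06,0,0,0,1,0.007,0.007,0.08,0,0,0,1,0.007,0.007,0.1,0,0,0,1,0.007,0.007,0.115,0,0,0,1,0.007,0.007,0.125,0,0,0,1,0.007,0.007,0.132,0,0,0,1,0.007,0.007,0.138,0,0,0,1,0.007,0.007,0.142,0,0,0,1,0.007,0.007,0.142,0,0,0,1,0.007,0.007,0.142,0,0,0,1])

```text
time_s: 7.33
position: [0.4652, 0.24, 0.0938]
tool_rot: [[-0.904, 0.427, 0.001], [0.427, 0.904, 0.0], [-0.0, 0.0, -1.0]]
ft_force: [-0.2, 0.4, -0.3]
grip_width: 0.0498
```

```bash
python3 - <<'E'
from h import *
st,im=snap("wrist","w7"); print(st["position"],st["grip_width"],st["ft_force"])
im=cv2.imread("pics/w7.png")
cv2.imwrite("pics/w7a.png",np.clip(cv2.resize(im[130:315,130:390],None,fx=3,fy=3,interpolation=cv2.INTER_CUBIC)*1.8,0,255).astype(np.uint8))
E
```

```text
[0.46523472 0.23997463 0.09383235] 0.04980633982858325 [-0.23997936  0.35929339 -0.28597337]
```

View pics/w7a.png

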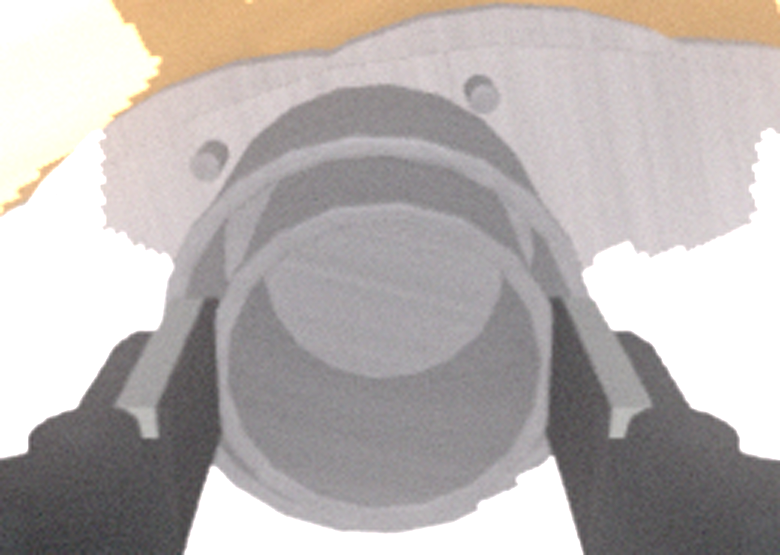

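The medium cup is inside the large one and centred, with its rim about 4 mm above the seated height. I'll go down 1.5 mm more and release.

>>> jog_arm(deltas=[0,0,0.002,0,0,0,1,0,0,0.002,0,0,0,1,0,0,0.002,0,0,0,1,0,0,0.002,0,0,0,-1,0,0,0.002,0,0,0,-1,0,0,0.002,0,0,0,-1,0,0,0.002,0,0,0,-1,0,0,0.002,0,0,0,-1,0,0,0.002,0,0,0,-1])

```text
time_s: 8.13
position: [0.4651, 0.24, 0.092]
tool_rot: [[-0.904, 0.427, -0.0], [0.427, 0.904, -0.0], [0.0, -0.0, -1.0]]
ft_force: [0.1, -0.4, -0.3]
grip_width: 0.085
```

```bash
python3 - <<'E'
from h import *
st,im=snap("wrist","w8"); print(st["position"],st["grip_width"],st["ft_force"]); np.save("w8.npy",np.r_[st["position"],st["tool_rot"].ravel()])
E
```

```text
[0.46506638 0.23995149 0.09204355] 0.085014233599926 [ 0.08564229 -0.3905585  -0.28457726]
```

View pics/w8.png

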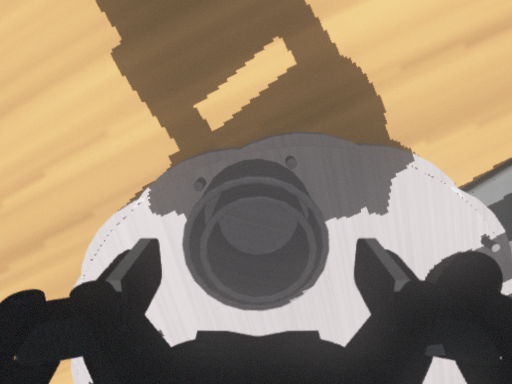

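The medium cup is seated: its rim at about (259,240) is concentric in the large one. Now for the small cup, with a check on clearance to the red ones.

```bash
python3 - <<'E'
from h import *
w=np.load("w2.npy"); c=cam("wrist",dict(position=w[:3],tool_rot=w[3:].reshape(3,3)))
s=np.array([.4523,-.0996])
P=onplane(c,[(463,107),(332,50)],.05)[:,:2]; R=w[3:].reshape(3,3)
print(P.round(4), np.hypot(*(P-s).T), (np.c_[P-s,[0,0]]@R).round(3))
delta((.4523,-.0996,.20))
E
```

```text
[[ 0.5371 -0.082 ]
 [ 0.4431 -0.1743]] [0.08658376 0.07522896] [[-0.069  0.052 -0.   ]
 [-0.023 -0.071 -0.   ]]
delta [-0.1778 -0.4167 -0.1439] rot [0. 0. 0.] rows>= 8.5
```

```bash
python3 -c "
from h import *
delta((.4523,-.0996,.15),135)"
```

```text
delta [-0.1778 -0.4167 -0.0773] rot [0.     0.     0.1097] rows>= 8.3
```

>>> jog_arm(deltas=[0,0,-0.03,0,0,0,-1,0,0,-0.08,0,0,0,-1,0,0,-0.13,0,0,0,-1,-0.178,-0.417,-0.13,0,0,0.11,-0.4,-0.178,-0.417,-0.13,0,0,0.11,-0.4,-0.178,-0.417,-0.13,0,0,0.11,-0.4,-0.178,-0.417,-0.13,0,0,0.11,-0.4,-0.178,-0.417,-0.13,0,0,0.11,-0.4,-0.178,-0.417,-0.13,0,0,0.11,-0.4,-0.178,-0.417,-0.13,0,0,0.11,-0.4,-0.178,-0.417,-0.13,0,0,0.11,-0.4,-0.178,-0.417,-0.13,0,0,0.11,-0.4])

```text
time_s: 9.18
position: [0.4523, -0.1052, 0.1896]
tool_rot: [[-0.703, 0.711, 0.001], [0.711, 0.703, -0.002], [-0.002, -0.001, -1.0]]
ft_force: [0.7, -0.4, -0.1]
grip_width: 0.06
```

>>> jog_arm(deltas=[0,0,0,0,0,0,-0.4,0,0,0,0,0,0,-0.4,0,0,0,0,0,0,-0.4])

```text
time_s: 9.43
position: [0.4523, -0.0985, 0.1895]
tool_rot: [[-0.707, 0.707, -0.0], [0.707, 0.707, 0.0], [0.0, 0.0, -1.0]]
ft_force: [0.9, 0.2, 0.0]
grip_width: 0.06
```

```bash
python3 - <<'E'
from h import *
st,im=snap("wrist","w9"); print(st["time_s"],st["position"],st["grip_width"],st["ft_force"],st["qvel"].round(1)); np.save("w9.npy",np.r_[st["position"],st["tool_rot"].ravel()])
delta((.4523,-.0996,.15),135)
E
```

```text
9.4333 [ 0.45229553 -0.09853102  0.18951848] 0.059953229168234506 [0.93148312 0.23704242 0.01780109] [ 0.7 -0.2  0.  -0.  -0.1 -0.2]
delta [-0.0011 -0.0012  0.0527] rot [ 0.     -0.0001  0.0003] rows>= 0.9
```

View pics/w9.png

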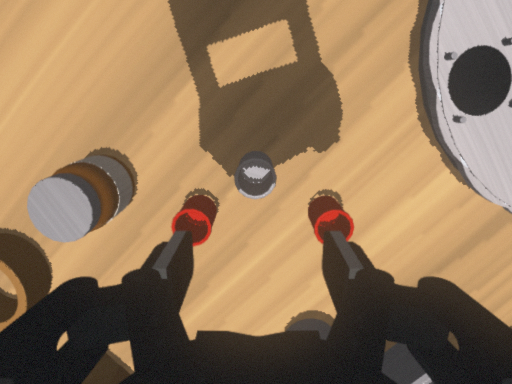

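The small steel cup is at (257,176), clear of the fingers, with the red ones at (192,225) and (333,225) behind it. I'll enlarge the crop to measure it.

```bash
python3 - <<'E'
from h import *
im=cv2.imread("pics/w9.png")
cv2.imwrite("pics/w9a.png",np.clip(cv2.resize(im[140:245,170:360],None,fx=4,fy=4,interpolation=cv2.INTER_CUBIC)*1.5,0,255).astype(np.uint8))
E
```

```text
(no output)
```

View pics/w9a.png

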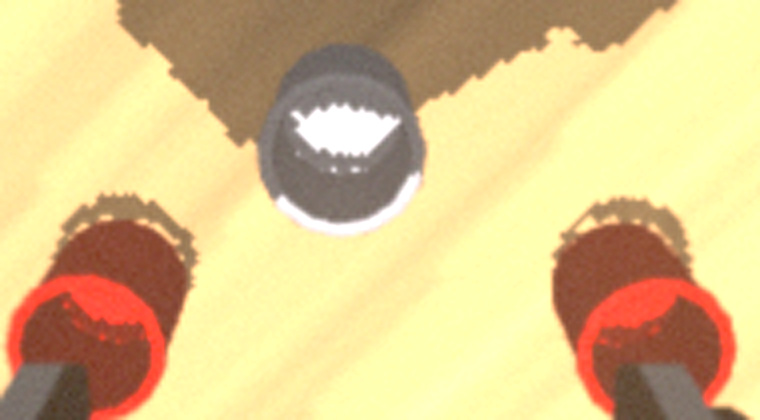

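```bash
python3 - <<'E'
from h import *
w=np.load("w9.npy"); c=cam("wrist",dict(position=w[:3],tool_rot=w[3:].reshape(3,3)))
pt=lambda x,y:(170+x/4-.4,140+y/4-.4)
x,y,r=circ(onplane(c,[pt(259,152),pt(425,152),pt(342,72),pt(342,236)],.05)); print(x,y,r)
delta((x,y,.040),135)
E
```

```text
0.45213429264475014 -0.09935218026311256 0.018540592829987206
delta [-0.0008 -0.0012  0.1994] rot [ 0.     -0.0001  0.0003] rows>= 3.6
```

>>> jog_arm(deltas=[-0.001,-0.001,0.04,0,0,0,-0.4,-0.001,-0.001,0.09,0,0,0,-0.4,-0.001,-0.001,0.13,0,0,0,-0.4,-0.001,-0.001,0.16,0,0,0,-0.4,-0.001,-0.001,0.185,0,0,0,-0.4,-0.001,-0.001,0.197,0,0,0,-0.4,-0.001,-0.001,0.197,0,0,0,-0.4,-0.001,-0.001,0.197,0,0,0,-0.4])

```text
time_s: 10.15
position: [0.4525, -0.0999, 0.0419]
tool_rot: [[-0.708, 0.707, -0.0], [0.707, 0.708, 0.0], [0.001, -0.0, -1.0]]
ft_force: [-0.2, 0.4, -0.1]
grip_width: 0.0598
```

```bash
python3 - <<'E'
from h import *
st,im=snap("wrist","w10"); print(st["position"],st["grip_width"],st["ft_force"])
E
```

```text
[ 0.45253488 -0.09990662  0.04188657] 0.05983767538956089 [-0.15159323  0.44701873 -0.0662068 ]
```

View pics/w10.png

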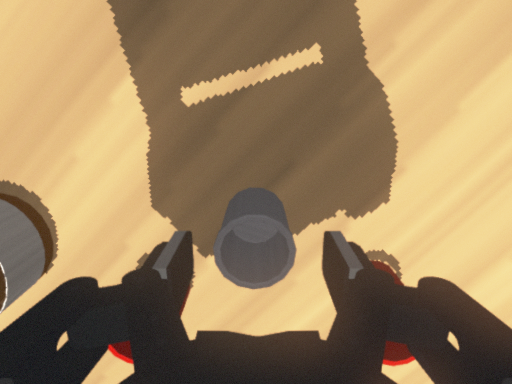

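The small cup's rim is at (255,248), centred between the fingers, and the red cups are clear of them. Closing.

>>> jog_arm(deltas=[0,0,0,0,0,0,1,0,0,0,0,0,0,1,0,0,0,0,0,0,1,0,0,0,0,0,0,1,0,0,0,0,0,0,1,0,0,0,0,0,0,1,0,0,0,0,0,0,1], grip_force=40)

```text
time_s: 10.78
position: [0.4529, -0.1012, 0.0429]
tool_rot: [[-0.706, 0.708, 0.002], [0.708, 0.706, -0.001], [-0.002, 0.001, -1.0]]
ft_force: [-0.7, 0.7, 6.8]
grip_width: 0.0338
```

>>> jog_arm(deltas=[0,0,-0.01,0,0,0,1,0,0,-0.03,0,0,0,1,0,0,-0.06,0,0,0,1,0,0,-0.1,0,0,0,1,0,0,-0.14,0,0,0,1,0,0,-0.18,0,0,0,1,0,0,-0.2,0,0,0,1,0,0,-0.2,0,0,0,1])

```text
time_s: 11.45
position: [0.4535, -0.1014, 0.1957]
tool_rot: [[-0.706, 0.708, 0.007], [0.708, 0.706, -0.003], [-0.007, 0.002, -1.0]]
ft_force: [-1.1, -0.4, 0.2]
grip_width: 0.0338
```

```bash
python3 - <<'E'
from h import *
st,im=snap("wrist","w11"); print(st["position"],st["grip_width"],st["ft_force"]); np.save("w11.npy",np.r_[st["position"],st["tool_rot"].ravel()])
delta((.4655,.2405,.20),135)
E
```

```text
[ 0.45345581 -0.10140523  0.19573825] 0.03380238384214206 [-1.12813215 -0.43701986  0.22142036]
delta [ 0.3102  0.3338 -0.0094] rot [ 0.0004  0.0012 -0.0003] rows>= 8.2
```

View pics/w11.png

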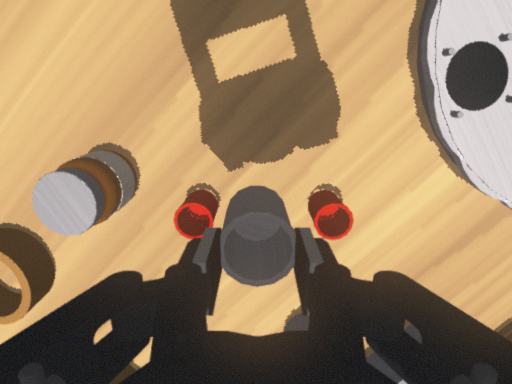

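The small cup is held upright with its rim at (258,248), and the red cups have not been disturbed. Carrying it over.

>>> jog_arm(deltas=[0.03,0.03,-0.02,0,0,0,1,0.31,0.334,-0.025,0,0,0,1,0.31,0.334,-0.025,0,0,0,1,0.31,0.334,-0.025,0,0,0,1,0.31,0.334,-0.025,0,0,0,1,0.31,0.334,-0.025,0,0,0,1,0.31,0.334,-0.025,0,0,0,1,0.31,0.334,-0.025,0,0,0,1,0.31,0.334,-0.025,0,0,0,1,0.31,0.334,-0.025,0,0,0,1,0.31,0.334,-0.025,0,0,0,1,0.31,0.334,-0.025,0,0,0,1])

```text
time_s: 12.5
position: [0.465, 0.2399, 0.2097]
tool_rot: [[-0.706, 0.708, -0.002], [0.708, 0.706, -0.001], [0.001, -0.002, -1.0]]
ft_force: [-0.8, -0.5, -0.2]
grip_width: 0.0338
```

>>> jog_arm(deltas=[0,0,0.04,0,0,0,1,0,0,0.04,0,0,0,1,0,0,0.04,0,0,0,1,0,0,0.04,0,0,0,1])

```text
time_s: 12.83
position: [0.4658, 0.2399, 0.1814]
tool_rot: [[-0.706, 0.709, 0.0], [0.709, 0.706, 0.0], [-0.0, 0.0, -1.0]]
ft_force: [-0.1, -0.5, -0.5]
grip_width: 0.0335
```

```bash
python3 - <<'E'
from h import *
st,im=snap("wrist","w12"); print(st["position"],st["grip_width"],st["ft_force"],st["qvel"].round(1)); np.save("w12.npy",np.r_[st["position"],st["tool_rot"].ravel()])
delta((.4655,.2390,.11),135)
im=cv2.imread("pics/w12.png")
cv2.imwrite("pics/w12a.png",np.clip(cv2.resize(im[100:300,130:390],None,fx=3,fy=3,interpolation=cv2.INTER_CUBIC)*1.8,0,255).astype(np.uint8))
E
```

```text
[0.46582284 0.23991099 0.18135183] 0.0335141670299209 [-0.10401709 -0.52832941 -0.52014163] [ 0.4 -0.5 -0.9  0.  -0.4  0.1]
delta [-0.0005 -0.0016  0.0955] rot [ 0.0003  0.0002 -0.0006] rows>= 1.7
```

View pics/w12a.png

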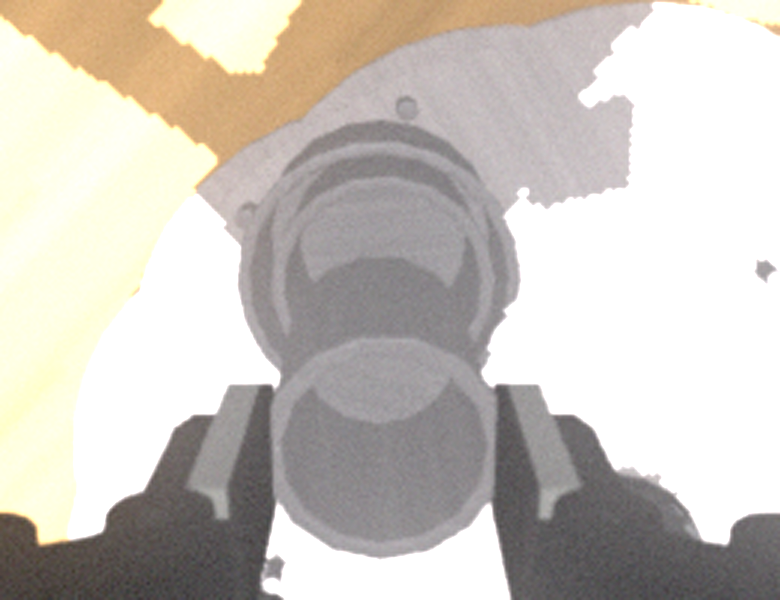

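```bash
python3 - <<'E'
from h import *
w=np.load("w12.npy"); R=w[3:].reshape(3,3); c=cam("wrist",dict(position=w[:3],tool_rot=R))
pt=lambda x,y:(130+x/3-.4,100+y/3-.4)
M=circ(onplane(c,[pt(273,270),pt(492,270),pt(382,177),pt(300,215),pt(465,215)],.099)); print("med",M)
L=circ(onplane(c,[pt(240,270),pt(520,270),pt(380,142)],.094)); print("large",L)
S=circ(onplane(c,[pt(272,448),pt(496,448),pt(383,336),pt(383,557)],w[2]+.007)); print("small",S)
print((R.T@np.array([M[0]-S[0],M[1]-S[1],0])/.75).round(4))
E
```

```text
med (np.float64(0.4659999235006322), np.float64(0.24129374591235148), np.float64(0.026316754229975876))
large (np.float64(0.4657224963423635), np.float64(0.24070903933905408), np.float64(0.03421946824103561))
small (np.float64(0.4657927358128991), np.float64(0.24181842896234085), np.float64(0.017701969018016142))
[-0.0007 -0.0003  0.    ]
```

>>> jog_arm(deltas=[-0.001,-0.001,0.02,0,0,0,1,-0.001,-0.001,0.045,0,0,0,1,-0.001,-0.001,0.065,0,0,0,1,-0.001,-0.001,0.082,0,0,0,1,-0.001,-0.001,0.094,0,0,0,1,-0.001,-0.001,0.102,0,0,0,1,-0.001,-0.001,0.107,0,0,0,1,-0.001,-0.001,0.109,0,0,0,1,-0.001,-0.001,0.109,0,0,0,1,-0.001,-0.001,0.109,0,0,0,1])

```text
time_s: 13.72
position: [0.4657, 0.2396, 0.0993]
tool_rot: [[-0.706, 0.708, 0.001], [0.708, 0.706, 0.0], [-0.0, 0.001, -1.0]]
ft_force: [0.2, 0.2, -0.5]
grip_width: 0.034
```

```bash
python3 - <<'E'
from h import *
st,im=snap("wrist","w13"); print(st["position"],st["grip_width"],st["ft_force"])
im=cv2.imread("pics/w13.png")
cv2.imwrite("pics/w13a.png",np.clip(cv2.resize(im[130:300,130:390],None,fx=3,fy=3,interpolation=cv2.INTER_CUBIC)*1.8,0,255).astype(np.uint8))
E
```

```text
[0.46571625 0.23960193 0.09932489] 0.033978704734766406 [ 0.20975851  0.23467978 -0.45747547]
```

View pics/w13a.png

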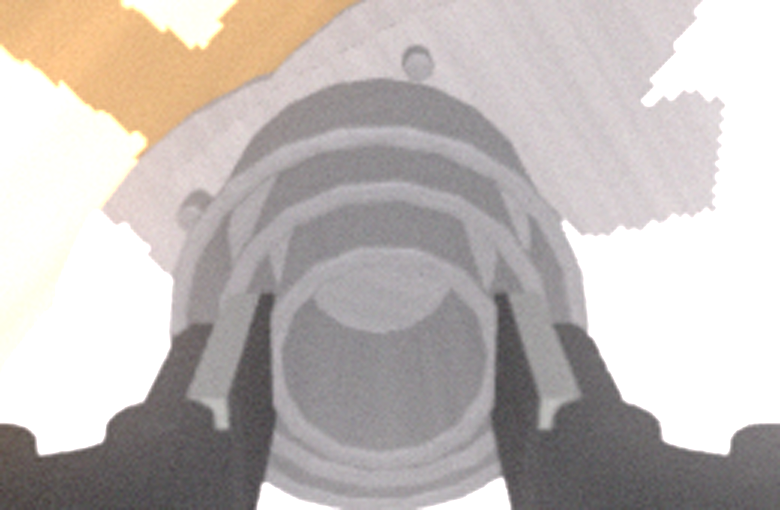

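The cups are concentric with about 2 mm left to drop. Releasing, then rising.

>>> jog_arm(deltas=[0,0,0,0,0,0,-0.6,0,0,0,0,0,0,-0.6,0,0,0,0,0,0,-0.6,0,0,0,0,0,0,-0.6,0,0,0,0,0,0,-0.6,0,0,-0.01,0,0,0,-0.6,0,0,-0.03,0,0,0,-0.6,0,0,-0.07,0,0,0,-0.6,0,0,-0.12,0,0,0,-1,0,0,-0.14,0,0,0,-1,0,0,-0.14,0,0,0,-1,0,0,-0.14,0,0,0,-1])

```text
time_s: 14.77
position: [0.4654, 0.2395, 0.2045]
tool_rot: [[-0.706, 0.708, 0.002], [0.708, 0.706, 0.0], [-0.001, 0.001, -1.0]]
ft_force: [0.5, -0.4, -1.1]
grip_width: 0.0855
```

```bash
python3 - <<'E'
from h import *
st,im=snap("wrist","w14"); print(st["time_s"],st["position"],st["grip_width"],st["ft_force"],st["q"].round(1)); np.save("w14.npy",np.r_[st["position"],st["tool_rot"].ravel()])
delta((.5937,.2147,.2),215)
E
```

```text
14.7667 [0.4654351  0.23954434 0.20447123] 0.08547111430283116 [ 0.54015201 -0.3900701  -1.08842766] [ 14.3  20.4  81.3  -0.   78.3 -30.7]
delta [-0.1446  0.0981  0.0043] rot [-1.000e-04 -3.000e-04 -4.448e-01] rows>= 11.2
```

View pics/w14.png

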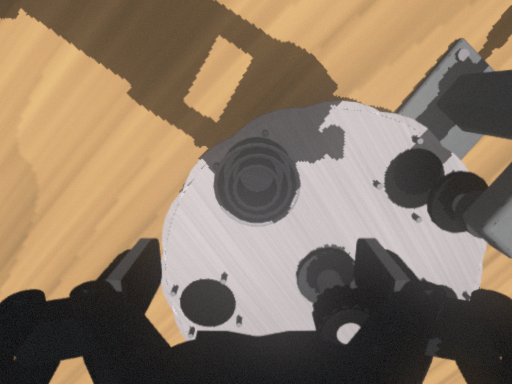

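The set is nested: the rims are concentric at about (257,180). Next, over the knob with the yaw turned so there is room for the 72° clockwise turn.

>>> jog_arm(deltas=[-0.145,0.098,0,0,0,-0.445,-1,-0.145,0.098,0,0,0,-0.445,-1,-0.145,0.098,0,0,0,-0.445,-1,-0.145,0.098,0,0,0,-0.445,-1,-0.145,0.098,0,0,0,-0.445,-1,-0.145,0.098,0,0,0,-0.445,-1,-0.145,0.098,0,0,0,-0.445,-1,-0.145,0.098,0,0,0,-0.445,-1,-0.145,0.098,0,0,0,-0.445,-1,-0.145,0.098,0,0,0,-0.445,-1,-0.145,0.098,0,0,0,-0.445,-1,-0.145,0.098,0,0,0,-0.445,-1])

```text
time_s: 15.82
position: [0.5938, 0.2144, 0.202]
tool_rot: [[-0.816, -0.578, -0.003], [-0.578, 0.816, -0.001], [0.003, 0.001, -1.0]]
ft_force: [-0.1, 0.0, 0.7]
grip_width: 0.0852
```

```bash
python3 - <<'E'
from h import *
st,im=snap("wrist","w15"); print(st["time_s"],st["position"],st["grip_width"],st["ft_force"],st["q"].round(1),st["qvel"].round(1)); np.save("w15.npy",np.r_[st["position"],st["tool_rot"].ravel()])
delta((.5937,.2147,.2),215)
E
```

```text
15.8167 [0.5937568  0.21435231 0.20197527] 0.08520305891373725 [-0.05978444  0.01670636  0.73260054] [   9.1   31.3   63.1   -0.    85.8 -116.2] [ 0.  -0.3 -0.3  0.   0.1 -5.8]
delta [-0.0001  0.0005  0.003 ] rot [ 0.0004 -0.0008  0.0005] rows>= 0.1
```

View pics/w15.png

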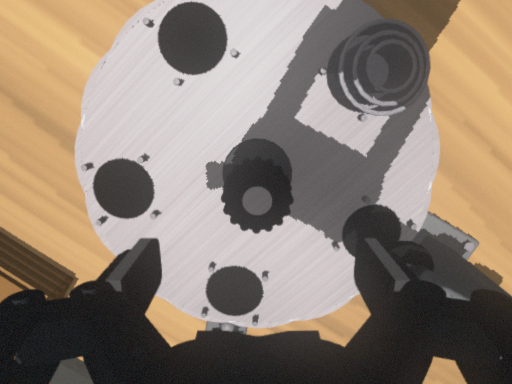

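```bash
python3 - <<'E'
from h import *
w=np.load("w15.npy"); R=w[3:].reshape(3,3); c=cam("wrist",dict(position=w[:3],tool_rot=R))
k=onplane(c,[(257,200.5)],.135)[0]; print(k, (R.T@(k-w[:3])).round(4))
im=cv2.imread("pics/w15.png"); cv2.imwrite("pics/w15a.png",np.clip(cv2.resize(im[0:240,215:455],None,fx=2.5,fy=2.5,interpolation=cv2.INTER_CUBIC)*1.5,0,255).astype(np.uint8))
delta((k[0],k[1],.098),215)
E
```

```text
[0.59335657 0.21508141 0.135     ] [-0.0003  0.0007  0.067 ]
delta [-0.0004  0.001   0.139 ] rot [ 0.0004 -0.0008  0.0005] rows>= 2.5
```

View pics/w15a.png

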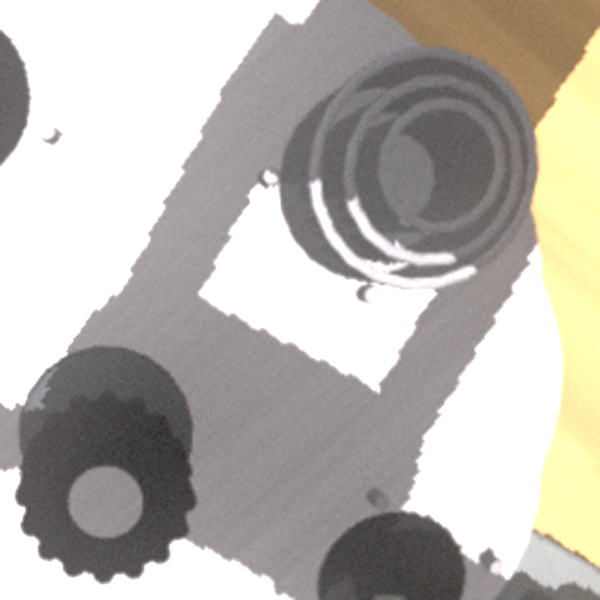

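The knob is centred under the tool and the set is nested upright. Going down to grip it.

>>> jog_arm(deltas=[0,0.001,0.03,0,0,0,-1,0,0.001,0.07,0,0,0,-1,0,0.001,0.1,0,0,0,-1,0,0.001,0.125,0,0,0,-1,0,0.001,0.139,0,0,0,-1,0,0.001,0.139,0,0,0,-1,0,0.001,0.139,0,0,0,-1])

```text
time_s: 16.45
position: [0.5939, 0.2151, 0.0996]
tool_rot: [[-0.82, -0.573, -0.0], [-0.573, 0.82, -0.0], [0.0, 0.0, -1.0]]
ft_force: [-0.2, 0.2, 0.5]
grip_width: 0.0854
```

>>> jog_arm(deltas=[0,0,0,0,0,0,1,0,0,0,0,0,0,1,0,0,0,0,0,0,1,0,0,0,0,0,0,1,0,0,0,0,0,0,1,0,0,0,0,0,0,1,0,0,0,0,0,0,1,0,0,0,0,0,0,1], grip_force=60)

```text
time_s: 17.12
position: [0.5947, 0.2146, 0.101]
tool_rot: [[-0.819, -0.574, 0.003], [-0.574, 0.819, -0.001], [-0.002, -0.002, -1.0]]
ft_force: [0.4, -4.0, 5.1]
grip_width: 0.0479
```

```bash
python3 - <<'E'
from h import *
st,im=snap("wrist","w16"); print(st["time_s"],st["position"],st["tool_rot"].round(4),st["grip_width"],st["ft_force"],st["wrist_torque"])
E
```

```text
17.1167 [0.59471514 0.21455209 0.10103954] [[-8.190e-01 -5.738e-01  3.200e-03]
 [-5.738e-01  8.190e-01 -8.000e-04]
 [-2.100e-03 -2.500e-03 -1.000e+00]] 0.047894236214920005 [ 0.38557457 -4.00717827  5.13126686] [-0.74306022 -0.12508662 -0.04307513]
```

View pics/w16.png

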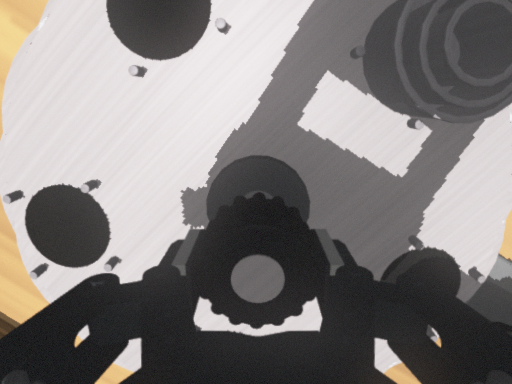

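The knob is gripped, with side forces of only a few newtons. Turning to the first click, +24° about the tool's z.

>>> jog_arm(deltas=[0,0,0,0,0,0.007,1,0,0,0,0,0,0.02,1,0,0,0,0,0,0.036,1,0,0,0,0,0,0.054,1,0,0,0,0,0,0.072,1,0,0,0,0,0,0.09,1,0,0,0,0,0,0.106,1,0,0,0,0,0,0.12,1,0,0,0,0,0,0.13,1,0,0,0,0,0,0.1333,1,0,0,0,0,0,0.1333,1,0,0,0,0,0,0.1333,1])

```text
time_s: 18.17
position: [0.5951, 0.2137, 0.1011]
tool_rot: [[-0.982, -0.191, 0.004], [-0.191, 0.982, -0.002], [-0.003, -0.003, -1.0]]
ft_force: [1.2, -5.6, 5.0]
grip_width: 0.0473
```

```bash
python3 - <<'E'
from h import *
st,im=snap("wrist","w17"); R=st["tool_rot"]; print(st["time_s"],st["position"],np.degrees(np.arctan2(R[1,0],R[0,0])),st["grip_width"],st["ft_force"],st["wrist_torque"],st["q"].round(1))
E
```

```text
18.1667 [0.59506484 0.21370584 0.10105671] -169.01075832742683 0.047308726972015915 [ 1.16784447 -5.64158198  5.00023269] [-1.31799474 -0.19591745 -0.06914245] [  9.1  36.3  71.4  -0.2  72.1 -91.8]
```

View pics/w17.png

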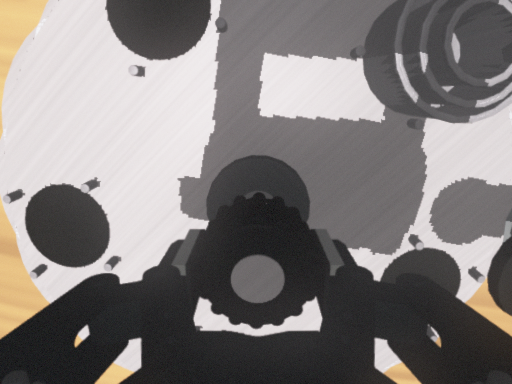

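The dial followed without slip: the pockets sit at the same wrist pixels and the yaw changed by 24.0°. Second click.

>>> jog_arm(deltas=[0,0,0,0,0,0.007,1,0,0,0,0,0,0.02,1,0,0,0,0,0,0.036,1,0,0,0,0,0,0.054,1,0,0,0,0,0,0.072,1,0,0,0,0,0,0.09,1,0,0,0,0,0,0.106,1,0,0,0,0,0,0.12,1,0,0,0,0,0,0.13,1,0,0,0,0,0,0.1333,1,0,0,0,0,0,0.1333,1,0,0,0,0,0,0.1333,1])

```text
time_s: 19.22
position: [0.595, 0.2128, 0.101]
tool_rot: [[-0.974, 0.225, 0.003], [0.225, 0.974, -0.004], [-0.004, -0.003, -1.0]]
ft_force: [1.3, -10.9, 6.1]
grip_width: 0.047
```

```bash
python3 - <<'E'
from h import *
st,im=snap("scene","s18"); R=st["tool_rot"]; print(st["time_s"],st["position"],np.degrees(np.arctan2(R[1,0],R[0,0])),st["grip_width"],st["ft_force"],st["wrist_torque"],st["q"].round(1))
im=cv2.imread("pics/s18.png"); cv2.imwrite("pics/s18a.png",cv2.resize(im[20:200,210:410],None,fx=3,fy=3,interpolation=cv2.INTER_CUBIC))
E
```

```text
19.2167 [0.59502391 0.2128209  0.10102496] 166.97893337446675 0.04698999942165829 [  1.26436119 -10.86031402   6.05790456] [-1.92903646 -0.09464904 -0.11419221] [  9.1  36.2  71.4  -0.2  72.2 -67.8]
```

View pics/s18a.png

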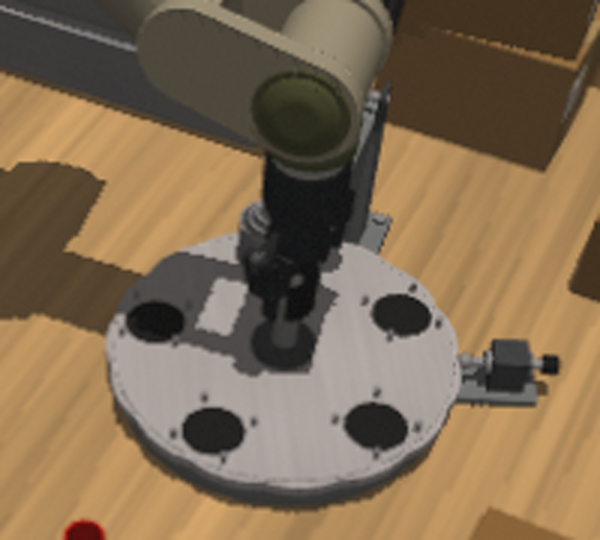

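Total is 48.0° at the second click. Third click, with a 2 mm relief of the side load.

>>> jog_arm(deltas=[0,-0.001,0,0,0,0.007,1,0,-0.002,0,0,0,0.02,1,-0.0007,-0.003,0,0,0,0.036,1,-0.0007,-0.003,0,0,0,0.054,1,-0.0007,-0.003,0,0,0,0.072,1,-0.0007,-0.003,0,0,0,0.09,1,-0.0007,-0.003,0,0,0,0.106,1,-0.0007,-0.003,0,0,0,0.12,1,-0.0007,-0.003,0,0,0,0.13,1,-0.0007,-0.003,0,0,0,0.1333,1,-0.0007,-0.003,0,0,0,0.1333,1,-0.0007,-0.003,0,0,0,0.1333,1])

```text
time_s: 20.27
position: [0.5946, 0.212, 0.1011]
tool_rot: [[-0.799, 0.601, 0.003], [0.601, 0.799, -0.001], [-0.003, 0.0, -1.0]]
ft_force: [1.5, -3.4, 6.3]
grip_width: 0.0479
```

```bash
python3 - <<'E'
from h import *
st,im=snap("wrist","w19"); R=st["tool_rot"]; print(st["time_s"],st["position"],np.degrees(np.arctan2(R[1,0],R[0,0])),st["grip_width"],st["ft_force"],st["wrist_torque"],st["q"].round(1),st["qvel"].round(2)); np.save("w19.npy",np.r_[st["position"],st["tool_rot"].ravel()])
snap("top","t19"); snap("scene","s19")
t=cv2.imread("pics/t19.png"); cv2.imwrite("pics/t19a.png",cv2.resize(t[110:240,30:230],None,fx=4,fy=4,interpolation=cv2.INTER_CUBIC))
im=cv2.imread("pics/s19.png"); cv2.imwrite("pics/s19a.png",cv2.resize(im[20:200,210:410],None,fx=3,fy=3,interpolation=cv2.INTER_CUBIC))
E
```

```text
20.2667 [0.59461473 0.21200093 0.1010581 ] 143.02565656072008 0.04791717633038731 [ 1.53337614 -3.38698507  6.27268219] [-1.14530894  0.35083509 -0.15836655] [  8.9  36.2  71.6  -0.1  72.1 -44.1] [-0.   -0.12 -0.03  0.07 -0.03 -0.02]
```

View pics/w19.png

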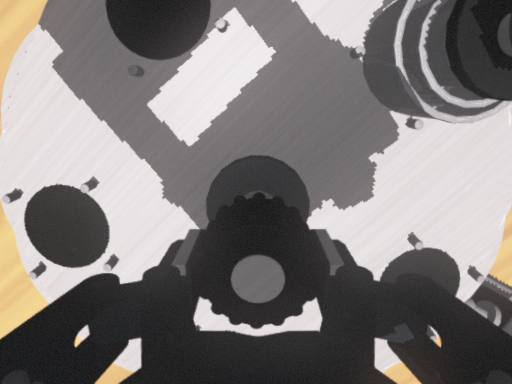

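View pics/t19a.png

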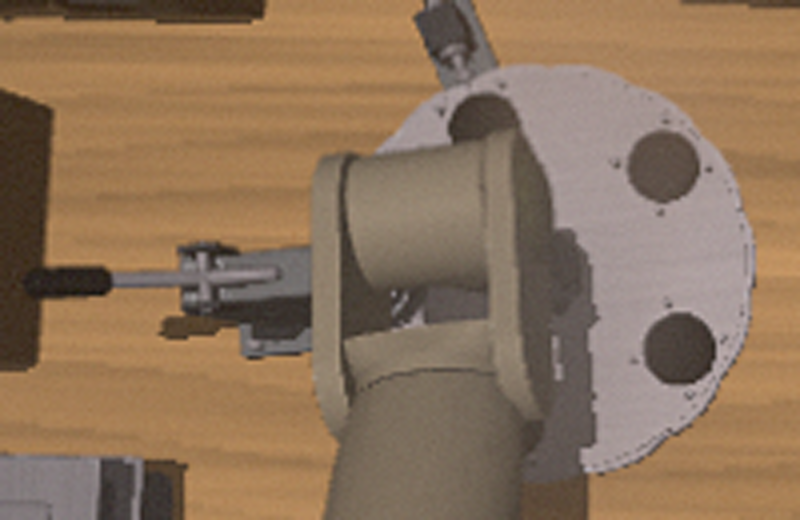

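View pics/s19a.png

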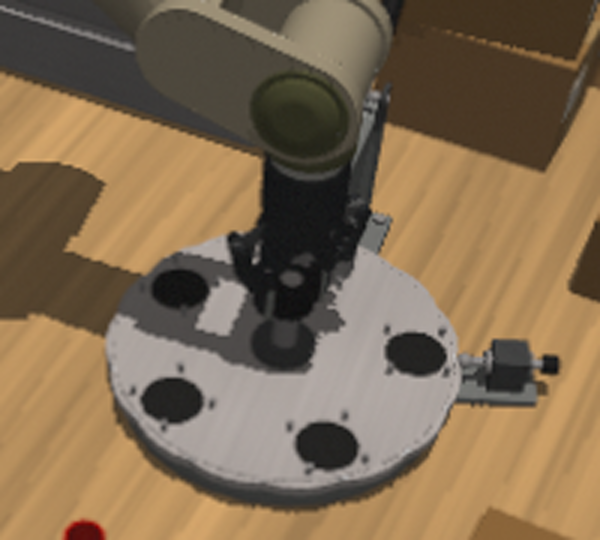

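At the third stop, the top view shows the pockets back at their starting pixels (72° symmetry) and the yaw total is 72.0°. I'll hold briefly and take one enlarged look at the set.

>>> jog_arm(deltas=[0,0,0,0,0,0,1,0,0,0,0,0,0,1,0,0,0,0,0,0,1,0,0,0,0,0,0,1,0,0,0,0,0,0,1,0,0,0,0,0,0,1])

```text
time_s: 20.92
position: [0.5946, 0.212, 0.101]
tool_rot: [[-0.799, 0.602, 0.003], [0.601, 0.799, -0.001], [-0.003, 0.0, -1.0]]
ft_force: [0.8, -3.7, 7.1]
grip_width: 0.048
```

```bash
python3 - <<'E'
from h import *
st,_=snap("wrist","w20"); R=st["tool_rot"]; print(st["time_s"],np.degrees(np.arctan2(R[1,0],R[0,0])),st["grip_width"],st["ft_force"],st["qvel"].round(2))
f=lambda n:np.clip(cv2.resize(cv2.imread(f"pics/{n}.png")[0:140,345:512],None,fx=2.3,fy=2.3,interpolation=cv2.INTER_CUBIC)*1.8,0,255).astype(np.uint8)
cv2.imwrite("pics/cmp.png",np.hstack([f("w16"),f("w20")]))
print(cv2.absdiff(cv2.imread("pics/top0.png"),cv2.imread("pics/t19.png"))[80:280,235:440].max())
d=cv2.absdiff(cv2.imread("pics/top0.png"),cv2.imread("pics/t19.png")).max(2)[80:280,235:440]>50; print("changed px",np.argwhere(d)[:,::-1].mean(0)+[235,80],d.sum())
E
```

```text
20.9167 143.0224906935491 0.048027296450927896 [ 0.75777279 -3.71192623  7.05632442] [ 0.03 -0.07  0.1   0.01  0.06 -0.02]
126
changed px [296.93558282 215.28220859] 326
```

View pics/cmp.png

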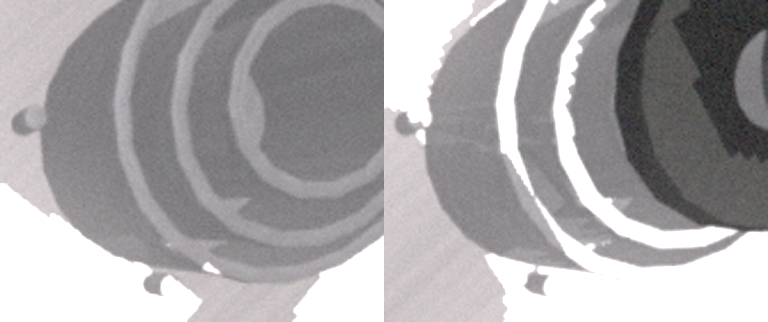

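View pics/t19.png

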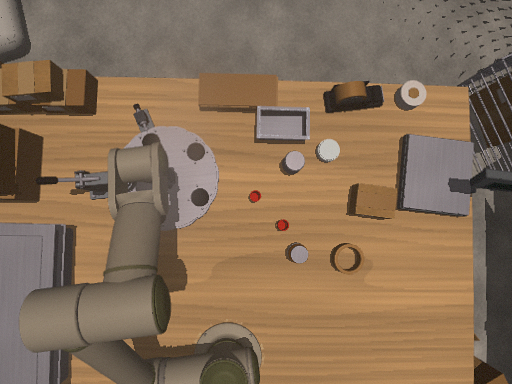

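The large and medium cups sit at the same place in the wrist frame as before the turn, now under the pad. The bystanders and red cups are at their starting pixels. Handing in.

```bash
python3 -c "
from rig import close_job
print(close_job())"
```

```text
the job is handed in; nothing more can be done
None
```

I set the medium steel cup inside the large one and the small cup inside the medium. Then I gripped the knob at 60 N, turned it clockwise 24° at a time to the third click, and handed the job in at about 21 s with the knob still gripped.

**Dial:** the tool turned 72.0° in all with no slip seen. The empty cup places that the arm did not hide were back at their starting pixels in the top view, as the third stop should show. The arm was at rest, with wrist forces of about 8 N.

**Cups:** the large and medium cups sat at the same place in the wrist view as before the turn, now under the press pad. The small cup was seen concentric and seated before the turn, but the pad hid it at the end, so its final pose is inferred.

**Bystanders:** the other bench goods and both red look-alikes looked unmoved in the top view.

**Disagreement:** the gripper read about 4 mm narrower than the cup rims and 1 mm narrower than the knob. The cups held firmly all the same, so I did not correct for it.

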